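# Stack bamboo slats, true them with a straightedge and snug the G-clamp

### The job

Set up the bamboo slats for laminating: stack every slat from the grey mat on the clamping board under the open G-clamp, lengthwise along the fence and ends even, then lay the aluminium straightedge on the board flush along the front of the stack so that all the slats are pressed flush against the fence. Only then wind the clamp's T-bar down until the pad meets the stack and snug it by feel, firm but not crushing, leaving the straightedge lying flush against the stack. Do not disturb the mug, the grip ring, the wooden box or the lantern.

Things in the scene. Friction and masses are not known exactly. Their poses are not given: they have to be found in the camera images.
- bench: fixed clamping board with a steel G-clamp. Origin on the table top under the screw axis; z up, x points to the fence and the clamp's spine, y runs along the fence. Plywood board: top 40 mm above the table, x -100 to +34 mm, y -85 to +85 mm. Spine x 50 to 74 mm and upper arm lie within 11 mm of y = 0; underside of the arm 104 mm, top of it 141 mm above the table
- seat (a point): point on the board's top under the middle of the pad (bench x 0, y 0, z 40 mm), axes as the bench. The lowest slat lies right when its origin is here (within 4 mm in x and 15 mm in y), the others above it. The slats are longer than board and fence, so their ends stick out into the open air at both sides, where fingers can hold them
- fence (a point): foot of the wooden fence's face, mid-length (bench x +18, y 0, z 40 mm); the face looks to -x of the bench, is 160 mm long along y and 34 mm high
- pad: the clamp's round swivel pad, 32 mm across, the lower end of the screw. Origin at the centre of its pressing face, which looks down. It starts 40 to 46 mm above the board and sinks 6 mm with each turn of the screw; it does not turn
- screw (a joint): turn of the clamp's upright screw and T-bar, rad; 0: fully open (pad 46 mm above the board); grows clockwise seen from above and drives pad and T-bar down 6 mm a turn. Stiff, stays where it is left: 0.16 N m turns it (5 N pushed sideways 30 mm from the axis). When the pad meets the work this rises within a quarter turn or so: 0.25 to 0.32 N m (8 to 10 N) is snug, 0.5 is too much
- bar_a (a point): centre of the ball (13 mm) at one end of the T-bar, a level steel rod 8 mm thick and 80 mm long through the head of the screw. The rod lies 106 mm above the pad's face, with a hub 19 mm across in the middle, and may be pushed round from the side with shut fingers, or gripped
- bar_b (a point): centre of the ball at the other end of the T-bar, 80 mm from bar_a
- mat: fixed grey woven place mat, 330 (x) by 310 (y) mm, 3 mm thick, on which the slats start side by side
- slat1: bamboo slat, 36 (x) by 240 (y) by 8 (z) mm, 55 g, origin at the centre of its underside; all slats are alike, two to four of them are there (None: absent). They start flat on the mat, 84 mm apart, long side roughly along y
- slat2: bamboo slat, 36 (x) by 240 (y) by 8 (z) mm, 55 g, origin at the centre of its underside; all slats are alike, two to four of them are there (None: absent). They start flat on the mat, 84 mm apart, long side roughly along y
- slat3: bamboo slat, 36 (x) by 240 (y) by 8 (z) mm, 55 g, origin at the centre of its underside; all slats are alike, two to four of them are there (None: absent). They start flat on the mat, 84 mm apart, long side roughly along y
- slat4: bamboo slat, 36 (x) by 240 (y) by 8 (z) mm, 55 g, origin at the centre of its underside; all slats are alike, two to four of them are there (None: absent). They start flat on the mat, 84 mm apart, long side roughly along y
- straightedge: lies right on the board with its origin at bench x -35 mm. Aluminium square-tube straightedge, 34 (x) by 320 (y) by 34 (z) mm, 0.23 kg, origin at the centre of its underside; starts on the table in front of the clamping board, long side roughly along y. It is longer than the slats, so its ends can be held beside them
- mug: white ceramic mug, 80 mm across, 95 mm high, beyond the board; leave alone
- grip_ring: green hard silicone grip ring, 70 mm across, 22 mm high; leave alone
- lidbox: wooden box with a sliding lid, 120 by 220 by 91 mm, on the right; leave alone
- lantern: aluminium lantern, 120 mm square, 235 mm high, on the right; leave alone
There are look-alikes about, which are no part of the job. Leave any blue look-alike of the slat4 alone.

How it is judged:
By the outcome, as a careful person would: the job done as asked, in the order asked, and still so for the second after the job is handed in, with the robot touching nothing.
Of slat1, slat2, slat3, slat4 only 2 to 4 are there at a start; the rules pass over those that are not, and their reading is None.
At some moment in a run one of straightedge may be knocked a few centimetres aside while the robot is not near it.
Once in a run the grip may slacken for a moment while it holds something.
It also fails if it takes over 210 s, if anything falls off the work surface, if the arm or the gripper's body presses on something with over 40 N, if the wrist force passes 120 N, or if a joint passes its speed limit or range.

### The arm

A 6-joint arm with a two-finger parallel gripper is mounted at the origin on the work surface. World frame = base frame: x ahead of the robot, y to its left, z up, the work surface at z = 0. Lengths are in m, angles in rad, forces in N, time in s.
With the tool pointing down it reaches from about 0.375 to 0.9 m from the base axis. Payload 3.1 kg.
Tool frame: the origin (TCP) lies midway between the tips of the shut fingers; the grasp point (between the pads) lies 19 mm behind it (manip.pinch_z is the distance from the TCP to the grasp point, in m); z points along the fingers, y is the direction in which the jaws open and shut (so a half turn about z gives the same grasp; the last joint's range is limited). The gripper opens to 85 mm and grips with 20 to 120 N. Pads are 22 mm wide; open, the fingers measure 114 mm over their backs; the gripper's body (76 mm by 85 mm) begins 54 mm behind the grasp point. The pads swing forward as they close: fully open they stand 13 mm farther back than shut.
Start: joints at [-1.29, 0.527, 1.433, -0, 1.181, -0.178], TCP at [0.277, -0.56, 0.231] pointing down, gripper open.
Joint ranges: [-3.08, 3.08], [-0.75, 2.2], [0.22, 2.44], [-1.43, 4.57], [0, 2.65], [-2.85, 2.85]. Speed limits (rad/s): [2.79, 2.79, 3.14, 3.14, 3.14, 3.14].

### API

Orientations are given as a unit quaternion [x, y, z, w].
In Python, from rig import manip, cams gives the robot as it stands. The module is installed in compiled form; this text tells all that it offers.
- The arm moves only by the tool apply_moves, never from a script. Its argument "steps" is a list that holds one entry, the list of rows, each a list of 7 numbers: the opening, from 0 (shut) to 1 (fully open), then the shift along the tool's x, y, z in m, then the turn, a rotation vector about the tool's x, y, z in degrees. A call has 1 to 8 rows; each row is the pose to reach, as a shift and turn from the pose commanded when the call began, along the tool's axes at that moment; what a row does not reach only later rows make up. A row lasts 1/10 s, in which the tool goes at most 50 mm and 8.59 degrees, less where a joint would pass 70% of its speed; a pose out of reach is approached as far as the arm can. A call with a gripper value outside its range is refused whole. The fingers move at their own pace and stop on an object; the grip force is fixed at half the most. Time passes only in rows, so rows that repeat a pose let the fingers close. It gives the time, the measured TCP pose, the force and the opening at its end, in the units of the state.
- manip.state(): the state, without advancing time (a new reading comes with each control period).
- cams.camera(name): name is "scene" or "top" or "wrist"; returns a dict with "frame" (420x560x3 uint8, red, green, blue), "z_map" (420x560 float32, m along the optical axis (not along the pixel's ray), 0 where there is no reading), "K" (3x3 intrinsics, pixels), "k1" (the pictures are not rectified: a ray, as slopes to the right and down, at radius r is drawn at 1 + k1 r^2 times it, then the intrinsics apply), "R" (3x3) and "t" (3): a world point X has camera coordinates R X + t; the wrist camera has in their place "tool_from_camera" (4x4, takes a point from camera to tool coordinates, whose origin is the TCP and whose axes are the flange's). Camera axes: x right, y down, z forward; pixel columns grow to the right and rows downward; lengths in m; the calibration is good to about 2 mm. A picture is of the moment at which its call begins: read the wrist's pose just before it.
- manip.job_done(): hands the job in, once; it reports no verdict.
Trained networks look in the newest picture that a camera, given by its name, has taken for a name from the list of things; names that differ only in an ending like _2 or _b are one class to them, and where a whole thing is asked for, a point or a joint stands for the part that bears it (a point fixed in the world has none). Each returns a list of dicts, best first, with "confidence" (0 to 1); they miss things now and then, are a little off and sometimes report something else, mostly with a low value. They report only what shows in the picture. A call takes as long as a camera call. They do not tell look-alikes from the thing itself.
- cams.regions_of(camera, query): "region" (420x560 bool, what is visible of it) and "pixel" ([column, row] in pixels, amid what is visible of it).
The state is a dict: "time": time; "joint_positions": joint angles; "joint_velocities": joint speeds; "effort": joint torques, N m; "eef_pos": TCP position; "eef_rot": TCP orientation; "contact_force": force on the tool from outside, world axes, zero at the start; "ft_torque": the same for the moment, N m; "opening": finger opening in m.
Only numpy, scipy, OpenCV 4.12 (cv2) and the standard library are available. Lean on these libraries where they do the work, as an engineer would, in place of code of your own. Each camera call takes 0.05 s, during which the arm holds its last target. There are 200 camera calls.

## Working session

There is one attempt and no reset: what is moved stays moved. The work goes in short steps, Python scripts to look and compute and a tool call to move; the robot and the scene stay as the last step left them, time stands still between calls to the robot, and variables do not carry over. Pictures are saved under pics/ and viewed, about 12 in all and at most 16, crops included, and the job is handed in when it is done.

Besides the shell and the picture viewer there is one more tool, called by a JSON object that holds its "name" and its "arguments". apply_moves: Moves the arm, as the interface text tells. Its arguments: {"type":"object","properties":{"steps":{"type":"array"}},"required":["steps"]}

```bash
mkdir -p pics
cat > h.py <<'E'
import numpy as np, cv2
from rig import manip, cams
from scipy.spatial.transform import Rotation as Rn
def shot(n):
    s=manip.state(); c=cams.camera(n)
    if n=="wrist":
        T=np.eye(4);T[:3,:3]=Rn.from_quat(s["eef_rot"]).as_matrix();T[:3,3]=s["eef_pos"]
        M=T@c["tool_from_camera"]
        c["R"]=M[:3,:3].T; c["t"]=-M[:3,:3].T@M[:3,3]
    return c
def rays(c,px):
    K=c["K"];d=np.array([[c["k1"],0,0,0]],float)
    return cv2.undistortPoints(np.asarray(px,float).reshape(-1,1,2),K,d).reshape(-1,2)
def cloud(c):
    h,w=c["z_map"].shape
    u,v=np.meshgrid(np.arange(w),np.arange(h))
    r=rays(c,np.stack([u,v],-1)).reshape(h,w,2)
    z=c["z_map"]; P=np.dstack([r*z[...,None],z])
    X=(P-c["t"])@c["R"]; X[z==0]=np.nan
    return X
def save(c,n,crop=None,f=1):
    im=c["frame"][...,::-1]
    if crop: im=im[crop[1]:crop[3],crop[0]:crop[2]]
    cv2.imwrite("pics/"+n+".png",cv2.resize(im,None,fx=f,fy=f,interpolation=cv2.INTER_CUBIC))
def rect(X,m):
    P=X[m]; P=P[np.isfinite(P[:,0])]
    z=np.median(P[:,2]); Q=P[abs(P[:,2]-z)<.006]
    (c,s,a)=cv2.minAreaRect((Q[:,:2]*1000).astype(np.float32))
    return np.round(c,1),np.round(s,1),round(a,1),round(z*1000,1),len(Q)
E
python3 - <<'E'
from h import *
s=manip.state();print(s["eef_pos"],s["eef_rot"],s["contact_force"],s["opening"],manip.pinch_z)
for n in("top","scene"):
    c=shot(n);save(c,n+"0",f=1.4);X=cloud(c)
    for q in("slat1","straightedge","bench","mat","bar_a","pad","mug","grip_ring","lidbox","lantern"):
        for d in cams.regions_of(n,q):
            if d["confidence"]>.3: 
                try: print(n,q,round(d["confidence"],2),np.round(d["pixel"]),*rect(X,d["region"]))
                except Exception as e: print(n,q,e)
E
```

```text
[ 0.27660302 -0.55964198  0.23033428] [ 9.73809445e-01  2.27363087e-01 -5.63492679e-05 -1.09000307e-03] [ 0.16164968 -0.13827445 -0.12342955] 0.08522357792156551 0.0187
top slat1 0.91 [230. 227.] [432.5 250.8] [237.6  39.5] 87.5 10.8 463
top slat1 0.8 [211. 292.] [194.1 304.5] [ 41.2 236.1] 67.8 7.7 486
top slat1 0.73 [137. 192.] [569.6 594.6] [242.6  41.1] 36.8 8.5 416
top slat1 0.52 [421. 192.] [ 571.2 -464.5] [123.2 224.1] 78.6 88.9 1416
top straightedge 0.88 [322. 240.] [ 399.6 -121.3] [ 35.4 301.5] 3.3 33.8 522
top bench 0.87 [322. 187.] [573.8 -95.2] [171.  148.9] 86.9 41.8 1052
top mat 0.82 [230. 198.] [556.8 251.7] [307.2 332.2] 86.5 3.4 3930
top mug 0.75 [321. 137.] [768.7 -97.5] [97.  79.5] 52.4 45.7 48
top mug 0.39 [228. 183.] [603.3 260.6] [234.5  38.8] 84.4 11.2 420
top grip_ring 0.59 [276. 145.] [764.9  82.5] [68.4 60.7] 26.8 20.7 135
top grip_ring 0.52 [230. 196.] [558.  251.9] [306.5 331.8] 85.6 3.4 3937
top lidbox 0.65 [421. 191.] [ 571.2 -464.2] [123.3 223.9] 78.4 89.0 1416
top lantern 0.71 [439. 245.] [ 351.4 -487.9] [77.3 60.7] 6.6 186.8 103
top lantern 0.6 [229. 
[... 562 characters left out ...]
ne mat 0.94 [338. 250.] [558.  251.3] [315.  335.4] 86.3 2.1 7044
scene bar_a 0.6 [223. 230.] [ 604.5 -100.2] [92.2 14.1] 43.7 192.1 88
scene pad 0.61 [224. 231.] [605.2 -99.8] [90.8 13.7] 44.2 192.3 85
scene pad 0.31 [228. 244.] [590.5 -98. ] [171.1 176.2] 87.6 41.0 1326
scene mug 0.76 [228. 305.] [773.1 -98.2] [97.1 76.5] 54.5 45.8 74
scene mug 0.38 [221. 233.] [602.5 -98.2] [92.5 17.5] 48.4 193.0 92
scene grip_ring 0.85 [287. 308.] [768.6  79.8] [65.4 66.1] 38.7 21.6 316
scene lidbox 0.82 [112. 239.] [ 573.4 -465.7] [125.5 224. ] 79.0 88.4 2367
scene lantern 0.92 [124. 175.] [ 375.4 -451.7] [ 83.  165.5] 34.1 131.7 116
scene lantern 0.33 [225. 227.] [604.4 -99.3] [85.5 13.3] 47.1 193.2 70
```

View pics/top0.png

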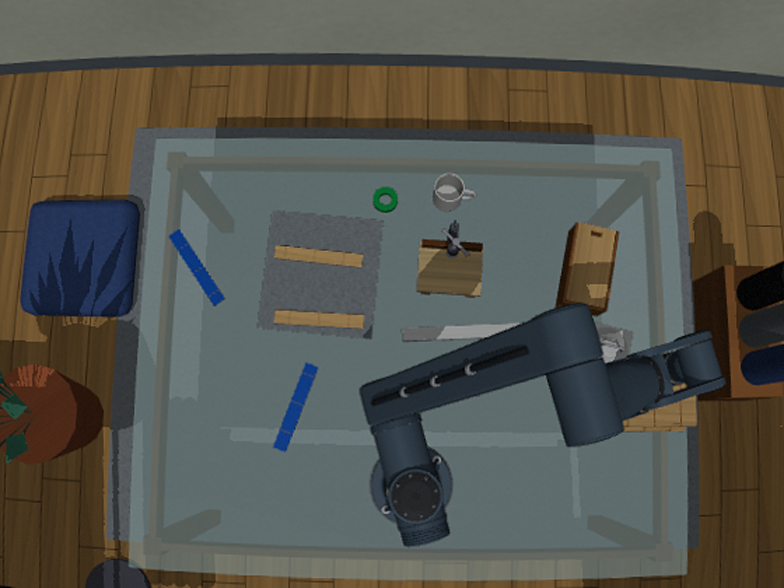

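View pics/scene0.png

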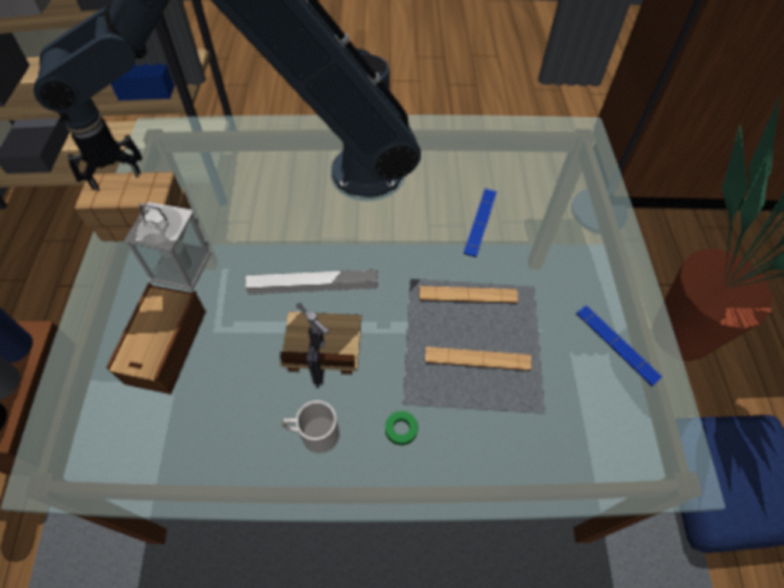

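```bash
cat >> h.py <<'E'
def go(p,yaw):
    """row for TCP p (m), tool x at world yaw (deg), pointing down; from measured pose"""
    s=manip.state();R0=Rn.from_quat(s["eef_rot"])
    y=np.radians(yaw);G=Rn.from_matrix(np.array([[np.cos(y),np.sin(y),0],[np.sin(y),-np.cos(y),0],[0,0,-1]]).T if 0 else np.column_stack([[np.cos(y),np.sin(y),0],[np.sin(y),-np.cos(y),0],[0,0,-1]]))
    d=R0.inv().apply(np.array(p)-s["eef_pos"]); r=(R0.inv()*G).as_rotvec(degrees=True)
    print("row",np.round(d,4).tolist(),np.round(r,2).tolist())
def st():
    s=manip.state();m=Rn.from_quat(s["eef_rot"]).as_matrix()
    print("t",round(s["time"],1),"p",np.round(s["eef_pos"],4),"yaw",round(np.degrees(np.arctan2(m[1,0],m[0,0])),2),"tilt",np.round(m[:,2],3),"F",np.round(s["contact_force"],1),"T",np.round(s["ft_torque"],2),"op",round(s["opening"],4))
E
python3 - <<'E'
from h import *
print(cams.camera("wrist")["tool_from_camera"].round(3),cams.camera("wrist")["K"])
go((.45,-.2,.40),60); go((.50,-.09,.40),87)
E
```

```text
[[ 0.001 -0.946 -0.323  0.083]
 [ 1.     0.     0.     0.001]
 [-0.    -0.323  0.946 -0.142]
 [ 0.     0.     0.     1.   ]] [[326.50756688   0.         279.36834968]
 [  0.         326.50756688 215.23229361]
 [  0.           0.           1.        ]]
row [0.3148, -0.2463, -0.1687] [-0.0, -0.0, -33.71]
row [0.4084, -0.3228, -0.1687] [-0.0, -0.0, -60.71]
```

{"name": "apply_moves", "arguments": {"steps": [[[1,0,0,-0.08,0,0,0],[1,0,0,-0.16,0,0,0],[1,0,0,-0.16,0,0,0],[1,0,0,-0.16,0,0,0]]]}}

```text
time: 1.6
eef_pos: [0.2777, -0.563, 0.3992]
eef_rot: [0.974, 0.227, 0.0, 0.007]
contact_force: [0.9, -0.4, 1.2]
opening: 0.0855
```

{"name": "apply_moves", "arguments": {"steps": [[[1,0.41,-0.33,0,0,0,-60.7],[1,0.41,-0.33,0,0,0,-60.7],[1,0.41,-0.33,0,0,0,-60.7],[1,0.41,-0.33,0,0,0,-60.7],[1,0.41,-0.33,0,0,0,-60.7],[1,0.41,-0.33,0,0,0,-60.7],[1,0.41,-0.33,0,0,0,-60.7],[1,0.41,-0.33,0,0,0,-60.7]]]}}

```text
time: 2.4
eef_pos: [0.4453, -0.1954, 0.391]
eef_rot: [0.725, 0.689, 0.0, -0.0]
contact_force: [0.8, -0.9, -0.4]
opening: 0.0853
```

Run:
```python
from h import *
st(); go((.54,0.02,.40),87)
```

```text
t 2.4 p [ 0.4453 -0.1954  0.391 ] yaw 87.12 tilt [-0.  0. -1.] F [ 0.8 -0.9 -0.4] T [0.01 0.   0.01] op 0.0853
row [0.2199, 0.0837, -0.009] [-0.01, -0.01, 0.12]
```

{"name": "apply_moves", "arguments": {"steps": [[[1,0.22,0.084,-0.01,0,0,0],[1,0.22,0.084,-0.01,0,0,0],[1,0.22,0.084,-0.01,0,0,0],[1,0.22,0.084,-0.01,0,0,0],[1,0.22,0.084,-0.01,0,0,0],[1,0.22,0.084,-0.01,0,0,0],[1,0.22,0.084,-0.01,0,0,0]]]}}

```text
time: 3.1
eef_pos: [0.5403, 0.0185, 0.4007]
eef_rot: [0.725, 0.689, -0.001, -0.0]
contact_force: [0.2, 0.1, 0.4]
opening: 0.0852
```

Run:
```python
from h import *
st(); c=shot("wrist"); save(c,"w1",f=1.4); X=cloud(c); np.save("w1.npy",X)
xy=X[...,:2]; near=(abs(X[...,0]-.59)<.14)&(abs(X[...,1]+.097)<.13)
for lo,hi in((.034,.046),(.068,.080),(.13,.15),(.18,.205)):
    m=near&(X[...,2]>lo)&(X[...,2]<hi)
    if m.sum()>5: print(lo,rect(X,m), cv2.minAreaRect((X[m][:,:2]*1000).astype(np.float32)))
for q in("straightedge","bar_a","bar_b","pad","screw"):
    for d in cams.regions_of("wrist",q):
        if d["confidence"]>.3: print(q,round(d["confidence"],2),np.round(d["pixel"]),*rect(X,d["region"]))
go((.45,.35,.25),87)
```

```text
t 3.1 p [0.5403 0.0185 0.4007] yaw 87.11 tilt [-0.001 -0.    -1.   ] F [0.2 0.1 0.4] T [ 0.02  0.01 -0.02] op 0.0852
0.034 (array([587.7, -97.1]), array([171.4, 173.2]), 87.0, np.float64(39.4), 6554) ((587.691650390625, -97.0836181640625), (171.43907165527344, 173.2150115966797), 87.02033233642578)
0.068 (array([645.6, -81.4]), array([ 55.9, 128.1]), 4.5, np.float64(73.3), 676) ((645.58984375, -81.39838409423828), (55.8632926940918, 128.08445739746094), 4.471045017242432)
0.13 (array([628.7, -96.8]), array([27.9, 87. ]), 89.9, np.float64(137.1), 553) ((629.58349609375, -96.87613677978516), (27.88817596435547, 88.80228424072266), 89.814697265625)
0.18 (array([600.6, -96.4]), array([92. , 17.2]), 41.3, np.float64(193.2), 522) ((601.02197265625, -96.99972534179688), (91.63651275634766, 18.546106338500977), 48.942317962646484)
straightedge 0.84 [203. 240.] [ 400.1 -131.1] [ 35.  321.6] 3.3 33.0 3522
bar_a 0.7 [332. 268.] [599.5 -95.7] [91.7 14.7] 44.9 192.3 502
bar_b 0.7 [332. 268.] [599.5 -95.7] [91.7 14.7] 44.9 192.3 502
pad 0.97 [330. 265.] [600.1 -94.9] [90.5 14.2] 44.5 192.2 487
screw 0.79 [334. 272.] [598.9 -95.6] [90.9 13.5] 45.2 192.4 487
row [0.328, -0.1083, 0.1513] [-0.01, 0.01, -0.13]
```

View pics/w1.png

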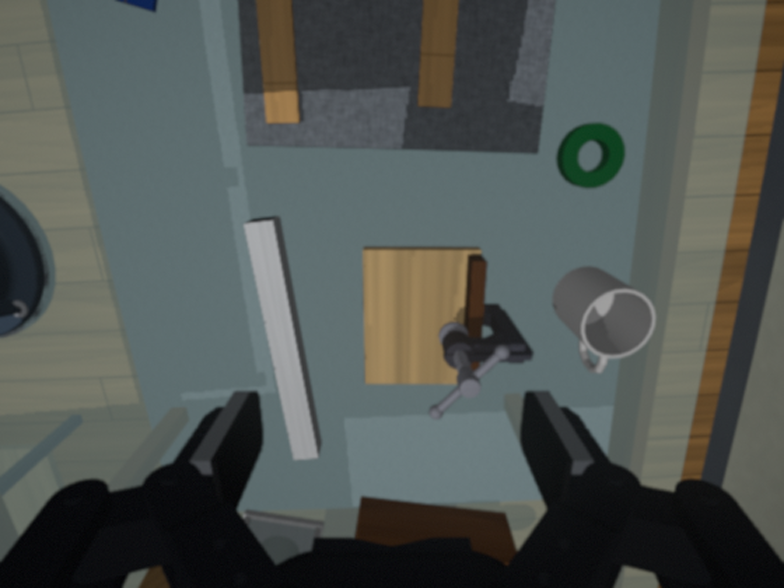

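{"name": "apply_moves", "arguments": {"steps": [[[1,0.33,-0.035,0.1,0,0,0],[1,0.33,-0.035,0.1,0,0,0],[1,0.33,-0.035,0.1,0,0,0],[1,0.33,-0.035,0.1,0,0,0],[1,0.33,-0.035,0.1,0,0,0],[1,0.33,-0.035,0.1,0,0,0],[1,0.33,-0.035,0.1,0,0,0],[1,0.33,-0.035,0.1,0,0,0]]]}}

```text
time: 4.2
eef_pos: [0.5211, 0.3531, 0.2987]
eef_rot: [0.724, 0.69, -0.001, -0.002]
contact_force: [-0.2, -0.5, -0.9]
opening: 0.0852
```

Run:
```python
from h import *
st(); c=shot("wrist"); X=cloud(c)
im=c["frame"].astype(int)
near=(X[...,1]>.11)&(X[...,1]<.42)&(abs(X[...,2]-.011)<.008)&(im[...,0]-im[...,2]>25)
n,l,s,ce=cv2.connectedComponentsWithStats(near.astype(np.uint8))
for i in range(1,n):
    if s[i,4]>800: print(ce[i].round(),rect(X,l==i))
for d in cams.regions_of("wrist","slat1"):
    if d["confidence"]>.3: print(round(d["confidence"],2),np.round(d["pixel"]),*rect(X,d["region"]))
```

```text
t 4.2 p [0.5211 0.3531 0.2987] yaw 87.26 tilt [-0.004  0.001 -1.   ] F [-0.2 -0.5 -0.9] T [-0.01  0.03  0.02] op 0.0852
[342. 224.] (array([603. , 259.3]), array([238.6,  36.5]), 84.8, np.float64(10.4), 4030)
[221. 234.] (array([430.7, 251.7]), array([239.1,  36.5]), 87.7, np.float64(10.3), 3910)
0.8 [249.  16.] [499.8 544.8] [69.4 36. ] 36.3 7.2 1407
0.73 [ 67. 216.] [213.5 300.2] [ 38.5 204.3] 70.2 7.1 3495
0.65 [341. 222.] [603.8 259.5] [239.2  38. ] 84.8 10.3 4113
0.57 [225. 234.] [430.7 251.8] [239.1  36.4] 87.8 10.3 3880
```

Run:
```python
from h import *
go((.4348,.3546,.06),87.7)
```

```text
row [0.0011, -0.0878, 0.2407] [-0.06, 0.07, -0.64]
```

{"name": "apply_moves", "arguments": {"steps": [[[1,0.001,-0.088,0.05,0,0,-0.6],[1,0.001,-0.088,0.1,0,0,-0.6],[1,0.001,-0.088,0.15,0,0,-0.6],[1,0.001,-0.088,0.2,0,0,-0.6],[1,0.001,-0.088,0.24,0,0,-0.6],[1,0.001,-0.088,0.265,0,0,-0.6],[1,0.001,-0.088,0.285,0,0,-0.6],[1,0.001,-0.088,0.297,0,0,-0.6]]]}}

```text
time: 5.1
eef_pos: [0.4355, 0.3527, 0.0029]
eef_rot: [0.723, 0.691, -0.001, -0.0]
contact_force: [-0.3, -0.7, 0.2]
opening: 0.0854
```

Run:
```python
from h import *
st();go((.4348,.3546,.001),87.7)
```

```text
t 5.1 p [0.4355 0.3527 0.0029] yaw 87.43 tilt [-0.002 -0.001 -1.   ] F [-0.3 -0.7  0.2] T [-0.02 -0.02  0.  ] op 0.0854
row [0.0018, -0.0008, 0.0019] [-0.11, 0.08, -0.27]
```

Close, then lift.

{"name": "apply_moves", "arguments": {"steps": [[[0,0,0,0,0,0,0],[0,0,0,0,0,0,0],[0,0,0,0,0,0,0],[0,0,0,0,0,0,0],[0,0,0,0,0,0,0],[0,0,0,0,0,0,0]]]}}

```text
time: 5.7
eef_pos: [0.4365, 0.3553, 0.0065]
eef_rot: [0.722, 0.692, 0.002, 0.001]
contact_force: [0.5, -1.1, 5.5]
opening: 0.0334
```

Run:
```python
from h import *
st()
```

```text
t 5.7 p [0.4365 0.3553 0.0065] yaw 87.61 tilt [ 0.004  0.002 -1.   ] F [ 0.5 -1.1  5.5] T [-0.19 -0.07 -0.06] op 0.0334
```

{"name": "apply_moves", "arguments": {"steps": [[[0,0,0,-0.01,0,0,0],[0,0,0,-0.03,0,0,0],[0,0,0,-0.06,0,0,0],[0,0,0,-0.1,0,0,0],[0,0,0,-0.14,0,0,0],[0,0,0,-0.14,0,0,0],[0,0,0,-0.14,0,0,0]]]}}

```text
time: 6.4
eef_pos: [0.4355, 0.3552, 0.1463]
eef_rot: [0.722, 0.692, 0.002, 0.0]
contact_force: [-0.9, -0.1, -1.0]
opening: 0.0331
```

Run:
```python
from h import *
st();c=shot("wrist"); save(c,"w2"); X=cloud(c)
im=c["frame"].astype(int)
m=(X[...,1]>.08)&(X[...,1]<.5)&(abs(X[...,0]-.44)<.05)&(im[...,0]-im[...,2]>25)&(X[...,2]>.05)
print(rect(X,m))
P=X[m];A=np.c_[P[:,:2],np.ones(len(P))];print(np.linalg.lstsq(A,P[:,2],rcond=None)[0], P.min(0),P.max(0))
```

```text
t 6.4 p [0.4355 0.3552 0.1463] yaw 87.6 tilt [ 0.003  0.002 -1.   ] F [-0.9 -0.1 -1. ] T [ 0.03  0.03 -0.04] op 0.0331
(array([433.9, 329.5]), array([84.6, 35.8]), 87.2, np.float64(149.7), 9481)
[0.17531766 0.02564572 0.0654838 ] [0.41468614 0.28706534 0.14244437] [0.48886754 0.37231255 0.22094725]
```

View pics/w2.png

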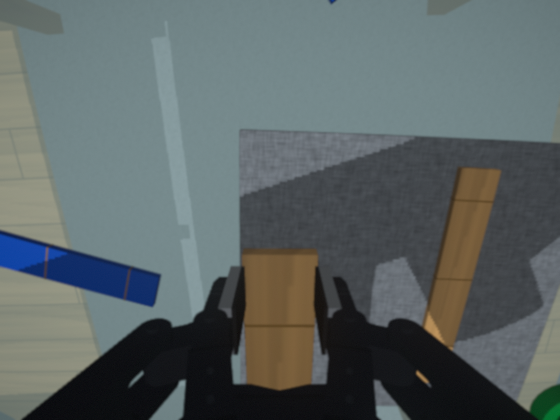

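Run:
```python
from h import *
go((.465,.0066,.10),87.02)
```

```text
row [-0.3465, 0.045, 0.0448] [0.01, -0.01, 0.58]
```

{"name": "apply_moves", "arguments": {"steps": [[[0,-0.03,0.005,0,0,0,0.6],[0,-0.08,0.01,0,0,0,0.6],[0,-0.13,0.02,0,0,0,0.6],[0,-0.18,0.03,0,0,0,0.6],[0,-0.23,0.035,0.01,0,0,0.6],[0,-0.28,0.04,0.02,0,0,0.6],[0,-0.32,0.045,0.035,0,0,0.6],[0,-0.346,0.045,0.045,0,0,0.6]]]}}

```text
time: 7.25
eef_pos: [0.4648, 0.0044, 0.0973]
eef_rot: [0.726, 0.687, -0.001, -0.001]
contact_force: [0.4, -0.5, -2.1]
opening: 0.0329
```

Run:
```python
from h import *
st();go((.465,.0066,.064),87.02)
c=shot("wrist"); X=cloud(c); im=c["frame"].astype(int)
m=(abs(X[...,0]-.464)<.012)&(X[...,1]<.05)&(X[...,1]>-.3)&(X[...,2]>.06)&(im[...,0]-im[...,2]>25)
for a in np.arange(-.24,.04,.03):
    k=m&(abs(X[...,1]-a)<.015)
    if k.sum()>5: print(round(a,2),k.sum(),X[k][:,2].mean().round(4))
c=shot("scene"); X=cloud(c); im=c["frame"].astype(int); save(c,"s1",(150,120,350,300),3)
m=(abs(X[...,0]-.464)<.03)&(X[...,1]<.05)&(X[...,1]>-.3)&(X[...,2]>.05)&(X[...,2]<.15)&(im[...,0]-im[...,2]>25)
for a in np.arange(-.24,.04,.03):
    k=m&(abs(X[...,1]-a)<.015)
    if k.sum()>3: print(round(a,2),k.sum(),X[k].mean(0).round(4))
```

```text
t 7.2 p [0.4648 0.0044 0.0973] yaw 86.83 tilt [-0.003  0.    -1.   ] F [ 0.4 -0.5 -2.1] T [ 0.05 -0.02  0.04] op 0.0329
row [0.0022, 0.0002, 0.0333] [-0.16, -0.01, -0.19]
-0.06 1003 0.1004
-0.03 2140 0.1006
0.0 2648 0.1028
0.03 797 0.1004
-0.21 90 [ 0.4537 -0.2078  0.0976]
-0.18 92 [ 0.4559 -0.1802  0.0979]
-0.15 106 [ 0.4587 -0.15    0.0981]
-0.12 98 [ 0.4592 -0.1201  0.0988]
-0.09 98 [ 0.4617 -0.0895  0.0991]
-0.06 99 [ 0.4631 -0.06    0.099 ]
-0.03 81 [ 0.4651 -0.033   0.0997]
0.0 13 [0.4745 0.0123 0.1089]
0.03 5 [0.4649 0.0161 0.1017]
```

View pics/s1.png

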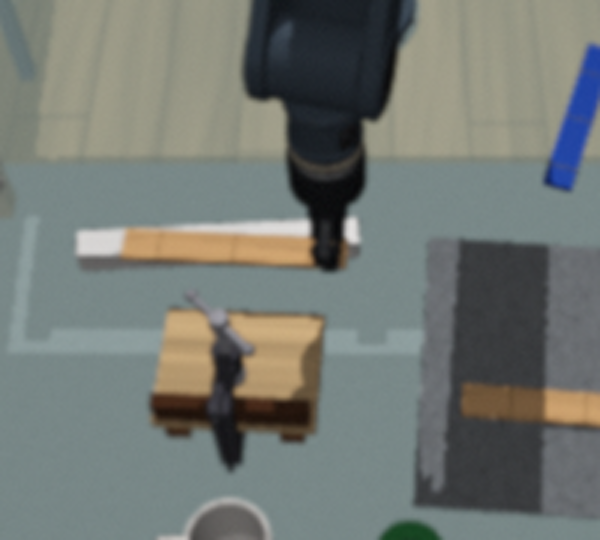

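Run:
```python
from h import *
go((.465,.0066,.068),87.3);go((.6045,.0066,.068),87.3);go((.6045,.0066,.046),87.3)
```

```text
row [0.0021, 0.0012, 0.0289] [-0.33, -0.04, -0.62]
row [0.0102, 0.1405, 0.0281] [-0.33, -0.04, -0.62]
row [0.0102, 0.1406, 0.0501] [-0.33, -0.04, -0.62]
```

{"name": "apply_moves", "arguments": {"steps": [[[0,0.002,0.001,0.015,0,0,-0.6],[0,0.002,0.001,0.029,0,0,-0.6],[0,0.004,0.02,0.029,0,0,-0.6],[0,0.006,0.05,0.028,0,0,-0.6],[0,0.008,0.09,0.028,0,0,-0.6],[0,0.01,0.12,0.028,0,0,-0.6],[0,0.01,0.138,0.028,0,0,-0.6],[0,0.01,0.14,0.028,0,0,-0.6]]]}}

```text
time: 8.15
eef_pos: [0.606, 0.0114, 0.07]
eef_rot: [0.721, 0.692, -0.001, -0.001]
contact_force: [-1.7, 0.7, -0.9]
opening: 0.0332
```

Run:
```python
from h import *
st();go((.6045,.0066,.045),87.3)
```

```text
t 8.2 p [0.606  0.0114 0.07  ] yaw 87.65 tilt [-0.002  0.001 -1.   ] F [-1.7  0.7 -0.9] T [0.08 0.01 0.01] op 0.0332
row [-0.0049, -0.0012, 0.025] [-0.14, -0.04, 0.35]
```

{"name": "apply_moves", "arguments": {"steps": [[[0,0,0,0,0,0,0],[0,-0.004,-0.002,0.01,0,0,0.3],[0,-0.005,-0.002,0.018,0,0,0.3],[0,-0.005,-0.002,0.023,0,0,0.3],[0,-0.005,-0.002,0.025,0,0,0.3],[0,-0.005,-0.002,0.025,0,0,0.3]]]}}

```text
time: 8.75
eef_pos: [0.6032, 0.0049, 0.0458]
eef_rot: [0.724, 0.69, -0.0, -0.0]
contact_force: [0.4, 0.8, -0.0]
opening: 0.0331
```

Run:
```python
from h import *
st();go((.6045,.0066,.045),87.3)
```

```text
t 8.8 p [0.6032 0.0049 0.0458] yaw 87.27 tilt [-0.001  0.    -1.   ] F [ 0.4  0.8 -0. ] T [0.01 0.03 0.03] op 0.0331
row [0.0018, 0.0012, 0.0008] [-0.06, -0.01, -0.03]
```

{"name": "apply_moves", "arguments": {"steps": [[[0,0,0,0.002,0,0,0],[0,0,0,0.003,0,0,0],[0,0,0,0.003,0,0,0],[0.7,0,0,0.003,0,0,0],[0.7,0,0,0.003,0,0,0],[0.7,0,0,0.003,0,0,0],[0.7,0,0,-0.02,0,0,0],[0.7,0,0,-0.05,0,0,0]]]}}

```text
time: 9.55
eef_pos: [0.6022, 0.0052, 0.0953]
eef_rot: [0.724, 0.69, -0.001, -0.002]
contact_force: [1.3, 0.3, 0.6]
opening: 0.0598
```

Run:
```python
from h import *
st();c=shot("wrist"); X=cloud(c); im=c["frame"].astype(int);save(c,"w3")
m=(abs(X[...,0]-.6)<.05)&(abs(X[...,1]+.09)<.15)&(X[...,2]>.044)&(X[...,2]<.053)
print(rect(X,m))
c=shot("scene"); X=cloud(c);save(c,"s2",(150,120,350,300),3)
m=(abs(X[...,0]-.6)<.05)&(abs(X[...,1]+.09)<.15)&(X[...,2]>.045)&(X[...,2]<.053)
print(rect(X,m))
```

```text
t 9.6 p [0.6022 0.0052 0.0953] yaw 87.28 tilt [-0.004  0.001 -1.   ] F [1.3 0.3 0.6] T [0.07 0.01 0.  ] op 0.0598
(array([617.8, -48.7]), array([138.6,  70. ]), 86.9, np.float64(47.3), 9330)
(array([609.8, -99.8]), array([238.3,  56.6]), 87.5, np.float64(47.8), 493)
```

View pics/w3.png

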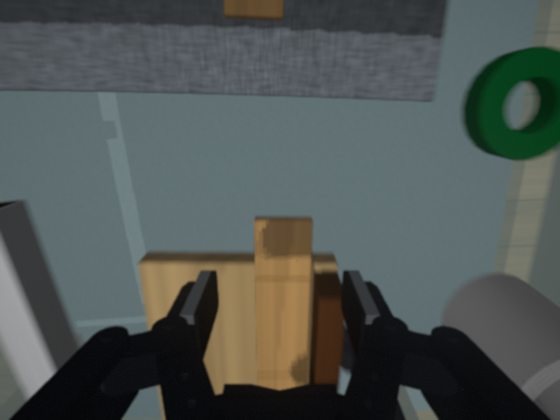

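Run:
```python
from h import *
go((.6123,.3619,.15),84.8);go((.6123,.3619,.0045),84.8)
```

```text
row [0.3572, -0.0107, -0.0505] [0.45, 0.05, 2.49]
row [0.3573, -0.0119, 0.095] [0.45, 0.05, 2.49]
```

{"name": "apply_moves", "arguments": {"steps": [[[1,0.01,0,-0.04,0.4,0,0],[1,0.06,0,-0.06,0.4,0,0.5],[1,0.11,-0.002,-0.06,0.4,0,1],[1,0.16,-0.004,-0.06,0.4,0,1.5],[1,0.21,-0.006,-0.06,0.4,0,2],[1,0.26,-0.008,-0.06,0.4,0,2.5],[1,0.31,-0.01,-0.05,0.4,0,2.5],[1,0.357,-0.011,-0.03,0.4,0,2.5]]]}}

```text
time: 10.45
eef_pos: [0.61, 0.3595, 0.1292]
eef_rot: [0.738, 0.674, -0.001, -0.002]
contact_force: [0.9, -0.3, 0.1]
opening: 0.0852
```

Run:
```python
from h import *
st();go((.6123,.3619,.0055),84.8)
```

```text
t 10.4 p [0.61   0.3595 0.1292] yaw 84.82 tilt [-0.004  0.002 -1.   ] F [ 0.9 -0.3  0.1] T [-0.05 -0.06 -0.02] op 0.0852
row [0.0024, 0.0026, 0.1237] [-0.23, -0.08, 0.02]
```

{"name": "apply_moves", "arguments": {"steps": [[[1,0.002,0.002,0.05,0,0,0],[1,0.002,0.002,0.09,0,0,0],[1,0.002,0.002,0.112,0,0,0],[1,0.002,0.002,0.123,0,0,0],[1,0.002,0.002,0.123,0,0,0],[0,0.002,0.002,0.123,0,0,0],[0,0.002,0.002,0.123,0,0,0],[0,0.002,0.002,0.123,0,0,0]]]}}

```text
time: 11.25
eef_pos: [0.612, 0.359, 0.0074]
eef_rot: [0.739, 0.674, -0.001, -0.002]
contact_force: [0.2, 0.0, 0.3]
opening: 0.0439
```

{"name": "apply_moves", "arguments": {"steps": [[[0,0,0,0,0,0,0],[0,0,0,0,0,0,0],[0,0,0,0,0,0,0]]]}}

```text
time: 11.55
eef_pos: [0.612, 0.3591, 0.0077]
eef_rot: [0.739, 0.674, -0.001, -0.002]
contact_force: [0.1, -0.9, 6.9]
opening: 0.0329
```

{"name": "apply_moves", "arguments": {"steps": [[[0,0,0,-0.01,0,0,0],[0,0,0,-0.03,0,0,0],[0,0,0,-0.06,0,0,0],[0,0,0,-0.1,0,0,0],[0,-0.01,-0.04,-0.14,0,0,0],[0,-0.03,-0.09,-0.14,0,0,-1],[0,-0.06,-0.13,-0.14,0,0,-2],[0,-0.08,-0.15,-0.14,0,0,-2.5]]]}}

```text
time: 12.35
eef_pos: [0.4512, 0.2918, 0.1475]
eef_rot: [0.723, 0.691, -0.003, -0.003]
contact_force: [0.4, -0.2, -0.5]
opening: 0.0332
```

Run:
```python
from h import *
st();go((.465,.0015,.10),87.3)
```

```text
t 12.3 p [0.4512 0.2918 0.1475] yaw 87.4 tilt [-0.008  0.    -1.   ] F [ 0.4 -0.2 -0.5] T [ 0.08 -0.02  0.05] op 0.0332
row [-0.2894, 0.0273, 0.0473] [-0.48, 0.01, 0.1]
```

{"name": "apply_moves", "arguments": {"steps": [[[0,-0.03,0,0,0,0,0],[0,-0.08,0.005,0,0,0,0],[0,-0.13,0.01,0.01,0,0,0],[0,-0.18,0.015,0.02,0,0,0],[0,-0.23,0.02,0.035,0,0,0],[0,-0.265,0.025,0.047,0,0,0],[0,-0.289,0.027,0.047,0,0,0],[0,-0.289,0.027,0.047,0,0,0]]]}}

```text
time: 13.15
eef_pos: [0.4689, -0.0004, 0.0994]
eef_rot: [0.725, 0.688, -0.002, -0.002]
contact_force: [0.7, 0.4, -0.6]
opening: 0.0328
```

Run:
```python
from h import *
st();go((.465,.0015,.066),87.3);go((.6024,.0015,.066),87.3)
c=shot("scene"); X=cloud(c); im=c["frame"].astype(int)
m=(abs(X[...,0]-.464)<.03)&(X[...,1]<.05)&(X[...,1]>-.3)&(X[...,2]>.05)&(X[...,2]<.15)&(im[...,0]-im[...,2]>25)
for a in np.arange(-.24,-.0,.03):
    k=m&(abs(X[...,1]-a)<.015)
    if k.sum()>3: print(round(a,2),k.sum(),X[k].mean(0).round(4))
print(rect(X,m))
```

```text
t 13.2 p [ 4.689e-01 -4.000e-04  9.940e-02] yaw 87.0 tilt [-0.006 -0.    -1.   ] F [ 0.7  0.4 -0.6] T [ 0.12 -0.05 -0.03] op 0.0328
row [0.0017, -0.0038, 0.0334] [-0.33, 0.02, -0.3]
row [0.0089, 0.1334, 0.0326] [-0.33, 0.02, -0.3]
-0.21 87 [ 0.4618 -0.2075  0.099 ]
-0.18 102 [ 0.4624 -0.1799  0.0992]
-0.15 96 [ 0.4641 -0.1505  0.0998]
-0.12 94 [ 0.466  -0.1205  0.1004]
-0.09 103 [ 0.4667 -0.0899  0.1007]
-0.06 101 [ 0.4687 -0.0604  0.1008]
-0.03 71 [ 0.4707 -0.0339  0.1018]
(array([ 465.5, -102.7]), array([239.8,  40.8]), 86.9, np.float64(100.4), 667)
```

{"name": "apply_moves", "arguments": {"steps": [[[0,0.001,-0.002,0.02,0,0,-0.3],[0,0.002,0.001,0.032,0,0,-0.3],[0,0.004,0.02,0.032,0,0,-0.3],[0,0.005,0.05,0.032,0,0,-0.3],[0,0.006,0.09,0.032,0,0,-0.3],[0,0.007,0.12,0.032,0,0,-0.3],[0,0.008,0.132,0.032,0,0,-0.3],[0,0.008,0.132,0.032,0,0,-0.3]]]}}

```text
time: 14.0
eef_pos: [0.6021, 0.0058, 0.0663]
eef_rot: [0.721, 0.693, -0.002, -0.002]
contact_force: [-0.7, 0.2, -0.9]
opening: 0.0328
```

Run:
```python
from h import *
st();go((.6025,.002,.0555),87.3)
```

```text
t 14.0 p [0.6021 0.0058 0.0663] yaw 87.7 tilt [-0.005  0.    -1.   ] F [-0.7  0.2 -0.9] T [ 0.08 -0.07 -0.03] op 0.0328
row [-0.0038, 0.0006, 0.0108] [-0.27, -0.01, 0.4]
```

{"name": "apply_moves", "arguments": {"steps": [[[0,0,0,0,0,0,0],[0,-0.003,0.001,0.004,0,0,0.3],[0,-0.003,0.001,0.008,0,0,0.3],[0,-0.003,0.001,0.01,0,0,0.3],[0,-0.003,0.001,0.01,0,0,0.3]]]}}

```text
time: 14.5
eef_pos: [0.6001, 0.0013, 0.0558]
eef_rot: [0.724, 0.69, -0.003, -0.003]
contact_force: [0.1, 1.0, -0.7]
opening: 0.0328
```

Run:
```python
from h import *
st();go((.6025,.002,.0525),87.3)
```

```text
t 14.5 p [0.6001 0.0013 0.0558] yaw 87.27 tilt [-0.008  0.001 -1.   ] F [ 0.1  1.  -0.7] T [ 0.02  0.05 -0.  ] op 0.0328
row [0.0008, 0.0024, 0.0033] [-0.48, -0.02, -0.03]
```

{"name": "apply_moves", "arguments": {"steps": [[[0,0.001,0.002,0.001,0,0,0],[0,0.001,0.002,0.003,0,0,0],[0,0.001,0.002,0.004,0,0,0],[0.65,0.001,0.002,0.004,0,0,0],[0.65,0.001,0.002,0.004,0,0,0],[0.65,0.001,0.002,0.004,0,0,0],[0.65,0.001,0.002,-0.02,0,0,0],[0.65,0.03,0.002,-0.06,0,0,0]]]}}

```text
time: 15.3
eef_pos: [0.603, 0.0288, 0.1144]
eef_rot: [0.725, 0.689, -0.005, -0.005]
contact_force: [0.8, 0.9, 0.3]
opening: 0.0557
```

{"name": "apply_moves", "arguments": {"steps": [[[1,0.03,-0.02,-0.05,0,0,0],[1,0.06,-0.07,-0.1,0,0,0],[1,0.08,-0.12,-0.15,0,0,0],[1,0.08,-0.14,-0.18,0,0,0],[1,0.08,-0.14,-0.18,0,0,0]]]}}

```text
time: 15.8
eef_pos: [0.468, 0.1184, 0.2988]
eef_rot: [0.723, 0.69, -0.002, -0.003]
contact_force: [1.2, 0.2, 0.3]
opening: 0.0851
```

Run:
```python
from h import *
st()
for n in("wrist","scene"):
    c=shot(n); X=cloud(c);im=c["frame"].astype(int);save(c,n+"4",None if n=="wrist" else (150,120,350,300),1.3 if n=="wrist" else 3)
    e=X-[.6008,-.097,0];bx=e[...,0]*.99865-e[...,1]*.05199;by=e[...,0]*.05199+e[...,1]*.99865
    m=(abs(bx)<.03)&(abs(by)<.15)&(X[...,2]>.05)&(X[...,2]<.061)
    Y=np.dstack([bx,by,X[...,2]]);print(n,rect(Y,m))
    if n=="wrist":
        for a in np.arange(-.13,.135,.02):
            k=m&(abs(by-a)<.005)
            if k.sum()>10: print(round(a,2),k.sum(),np.percentile(bx[k],[2,98]).round(4),X[k][:,2].mean().round(4))
        k=(abs(bx)<.03)&(abs(by)<.15)&(X[...,2]>.043)&(X[...,2]<.051);print("lower",k.sum(),np.percentile(by[k],[1,99]))
    for d in cams.regions_of(n,"straightedge")[:2]: print(n,d["confidence"],rect(X,d["region"]))
```

```text
t 15.8 p [0.468  0.1184 0.2988] yaw 87.32 tilt [-0.007  0.001 -1.   ] F [1.2 0.2 0.3] T [-0.02 -0.03  0.02] op 0.0851
wrist (array([ 2.4, -1.5]), array([241.4,  51.5]), 88.8, np.float64(55.2), 2362)
-0.11 83 [-0.0196  0.0059] 0.0552
-0.09 117 [-0.0195  0.0139] 0.0552
-0.07 131 [-0.02    0.0136] 0.055
-0.05 97 [-0.0204  0.0055] 0.0552
-0.03 69 [-0.0208 -0.0046] 0.0551
-0.01 58 [-0.021  -0.0078] 0.0549
0.01 27 [-0.0213 -0.0159] 0.0545
0.03 18 [-0.0212 -0.0188] 0.0539
0.05 23 [-0.0215  0.0183] 0.0542
0.07 133 [-0.0207  0.0184] 0.0551
0.09 180 [-0.0204  0.0135] 0.0551
0.11 197 [-0.0206  0.0133] 0.0552
lower 349 [-0.11783004  0.1187265 ]
wrist 0.89 (array([ 398.5, -102.2]), array([ 34.6, 263.6]), 3.2, np.float64(33.0), 3433)
scene (array([ 0.2, -1.4]), array([ 38.8, 238. ]), 0.7, np.float64(55.5), 642)
scene 0.78 (array([ 402. , -131.1]), array([ 38.6, 318.6]), 3.3, np.float64(31.5), 850)
scene 0.22 (array([590. , -97.3]), array([170.8, 175.4]), 88.0, np.float64(41.9), 913)
```

View pics/wrist4.png

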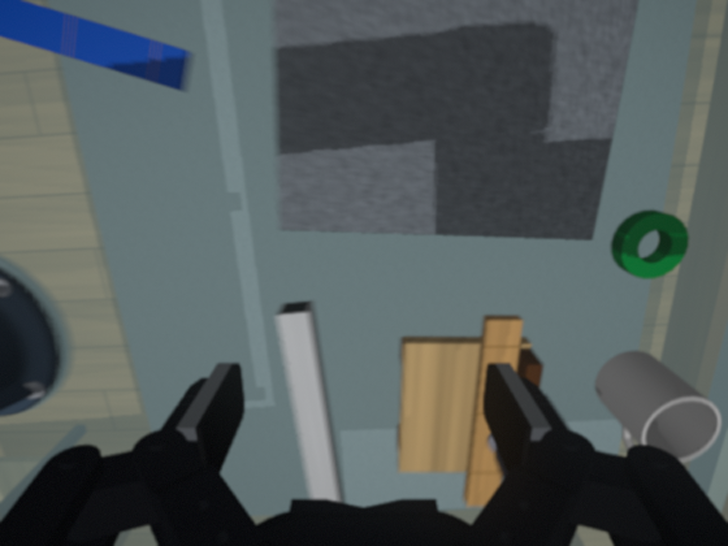

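Run:
```python
from h import *
go((.3954,-.0463,.10),93.3)
```

```text
row [-0.1675, -0.0661, 0.1985] [-0.22, -0.02, -5.96]
```

{"name": "apply_moves", "arguments": {"steps": [[[1,-0.04,-0.015,0.02,0,0,-2],[1,-0.08,-0.03,0.05,0,0,-4],[1,-0.12,-0.05,0.08,0,0,-6],[1,-0.15,-0.06,0.12,0,0,-6],[1,-0.167,-0.066,0.16,0,0,-6],[1,-0.167,-0.066,0.198,0,0,-6],[1,-0.167,-0.066,0.198,0,0,-6]]]}}

```text
time: 16.7
eef_pos: [0.391, -0.0459, 0.0945]
eef_rot: [0.688, 0.726, -0.005, -0.01]
contact_force: [0.2, 0.3, 0.6]
opening: 0.0851
```

Run:
```python
from h import *
st();c=shot("wrist");X=cloud(c);save(c,"w5")
m=(abs(X[...,0]-.4)<.06)&(abs(X[...,2]-.033)<.006)&(X[...,1]<.06)&(X[...,1]>-.2);print(rect(X,m))
for a in (0.02,0,-.02):
    k=m&(abs(X[...,1]-a)<.004); print(a,np.percentile(X[k][:,0],[2,98]) if k.sum() else 0)
print(X[m][:,1].max()); go((.3954,-.0463,.024),93.3)
```

```text
t 16.7 p [ 0.391  -0.0459  0.0945] yaw 93.09 tilt [-0.02   0.006 -1.   ] F [0.2 0.3 0.6] T [-0.   -0.03  0.05] op 0.0851
(array([396.8, -75.9]), array([ 34.3, 210.7]), 3.3, np.float64(33.2), 13280)
0.02 [0.37511246 0.407785  ]
0 [0.37646797 0.40884147]
-0.02 [0.37730367 0.40997626]
0.029985536771003875
row [-0.0009, 0.0038, 0.0728] [-0.88, -0.29, -0.13]
```

View pics/w5.png

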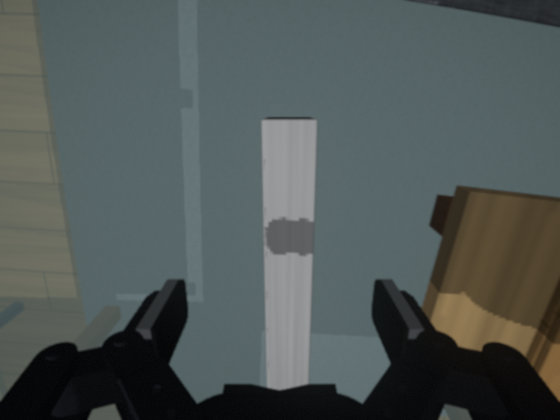

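{"name": "apply_moves", "arguments": {"steps": [[[1,-0.001,0.004,0.03,-0.9,-0.3,0],[1,-0.001,0.004,0.055,-0.9,-0.3,0],[1,-0.001,0.004,0.072,-0.9,-0.3,0],[1,-0.001,0.004,0.072,-0.9,-0.3,0],[1,-0.001,0.004,0.072,-0.9,-0.3,0]]]}}

```text
time: 17.25
eef_pos: [0.3995, -0.0468, 0.0289]
eef_rot: [0.686, 0.727, 0.002, 0.006]
contact_force: [-0.2, -0.9, -0.5]
opening: 0.0855
```

Run:
```python
from h import *
st();go((.3954,-.0463,.024),93.3)
```

```text
t 17.2 p [ 0.3995 -0.0468  0.0289] yaw 93.34 tilt [ 0.011 -0.005 -1.   ] F [-0.2 -0.9 -0.5] T [-0.02 -0.02 -0.01] op 0.0855
row [0.0008, -0.0041, 0.0048] [0.63, 0.31, 0.04]
```

{"name": "apply_moves", "arguments": {"steps": [[[1,0,-0.002,0.004,0.3,0.1,0],[1,0,-0.002,0.004,0.3,0.1,0],[1,0,-0.002,0.004,0.3,0.1,0],[1,0,-0.002,0.004,0.3,0.1,0]]]}}

```text
time: 17.65
eef_pos: [0.3965, -0.0469, 0.0241]
eef_rot: [0.687, 0.727, 0.001, 0.003]
contact_force: [0.1, 0.6, 0.9]
opening: 0.0856
```

Run:
```python
from h import *
st();go((.3954,-.0463,.024),93.3)
```

```text
t 17.6 p [ 0.3965 -0.0469  0.0241] yaw 93.29 tilt [ 0.005 -0.003 -1.   ] F [0.1 0.6 0.9] T [ 0.04  0.   -0.02] op 0.0856
row [0.0007, -0.0011, 0.0001] [0.25, 0.17, -0.01]
```

{"name": "apply_moves", "arguments": {"steps": [[[0,0,-0.001,0,0.2,0.1,0],[0,0,-0.001,0,0.2,0.1,0],[0,0,-0.001,0,0.2,0.1,0],[0,0,-0.001,0,0.2,0.1,0],[0,0,-0.001,0,0.2,0.1,0],[0,0,-0.001,0,0.2,0.1,0],[0,0,-0.001,-0.01,0.2,0.1,0],[0,0,-0.001,-0.03,0.2,0.1,0]]]}}

```text
time: 18.45
eef_pos: [0.394, -0.0464, 0.0534]
eef_rot: [0.687, 0.727, -0.001, -0.002]
contact_force: [0.4, -0.5, -2.3]
opening: 0.0323
```

{"name": "apply_moves", "arguments": {"steps": [[[0,0,0,-0.02,0,0,0],[0,0.01,0,-0.04,0,0,2],[0,0.02,0,-0.045,0,0,4],[0,0.03,0,-0.045,0,0,6.3],[0,0.03,0,-0.045,0,0,6.3]]]}}

```text
time: 18.95
eef_pos: [0.3924, -0.0157, 0.0992]
eef_rot: [0.725, 0.689, -0.0, -0.0]
contact_force: [-0.6, -0.8, -2.6]
opening: 0.0325
```

Run:
```python
from h import *
st()
c=shot("scene"); X=cloud(c);save(c,"s6",(150,120,350,300),3)
m=(abs(X[...,0]-.41)<.06)&(X[...,2]>.05)&(X[...,2]<.16)&(X[...,1]<-.1)&(X[...,1]>-.35)
Q=X[m];
for a in np.arange(-.29,-.09,.04):
    k=m&(abs(X[...,1]-a)<.01); print(round(a,2),k.sum(),np.median(X[k],0).round(4) if k.sum() else 0)
O=np.array([.6008,-.097]);ex=np.array([.99865,-.05199]);ey=np.array([.05199,.99865])
for b in((-.08,.085),(-.042,.085)):
    p=O+b[0]*ex+b[1]*ey; print(p); go((*p,.078),87.02)
```

```text
t 18.9 p [ 0.3924 -0.0157  0.0992] yaw 87.06 tilt [-0.001 -0.    -1.   ] F [-0.6 -0.8 -2.6] T [ 0.3  -0.    0.02] op 0.0325
-0.29 0 0
-0.25 83 [ 0.3946 -0.2496  0.1034]
-0.21 84 [ 0.395  -0.2104  0.1045]
-0.17 89 [ 0.3969 -0.1695  0.1049]
-0.13 83 [ 0.3993 -0.1298  0.1059]
[ 0.52532715 -0.00795555]
row [0.015, 0.1319, 0.0209] [-0.02, 0.04, 0.08]
[ 0.56327585 -0.00993117]
row [0.015, 0.1699, 0.0209] [-0.02, 0.04, 0.08]
```

View pics/s6.png

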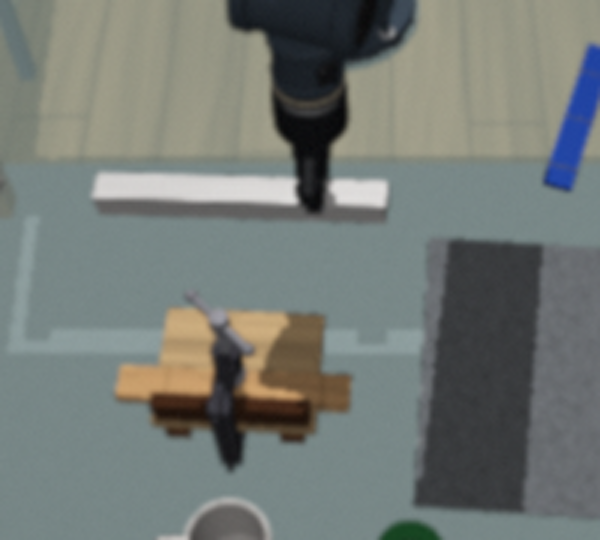

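{"name": "apply_moves", "arguments": {"steps": [[[0,0.002,0.02,0.0,0,0,0],[0,0.005,0.05,0.0,0,0,0],[0,0.008,0.085,0.01,0,0,0],[0,0.011,0.115,0.02,0,0,0],[0,0.012,0.14,0.021,0,0,0],[0,0.012,0.155,0.021,0,0,0],[0,0.012,0.16,0.021,0,0,0],[0,0.012,0.16,0.021,0,0,0]]]}}

```text
time: 19.8
eef_pos: [0.5537, -0.0137, 0.0772]
eef_rot: [0.725, 0.688, -0.001, -0.0]
contact_force: [-0.2, 0.1, -3.2]
opening: 0.0324
```

Run:
```python
from h import *
st();go((.5612,-.01,.068),87.02)
```

```text
t 19.8 p [ 0.5537 -0.0137  0.0772] yaw 86.99 tilt [-0.001 -0.001 -1.   ] F [-0.2  0.1 -3.2] T [ 0.18  0.04 -0.02] op 0.0324
row [0.0041, 0.0073, 0.0092] [-0.05, 0.04, -0.03]
```

{"name": "apply_moves", "arguments": {"steps": [[[0,0.003,0.004,0.0,0,0,0],[0,0.004,0.006,0.003,0,0,0],[0,0.004,0.006,0.007,0,0,0],[0,0.004,0.006,0.01,0,0,0],[0,0.004,0.006,0.012,0,0,0],[0,0.004,0.006,0.013,0,0,0]]]}}

```text
time: 20.4
eef_pos: [0.5596, -0.0094, 0.0644]
eef_rot: [0.725, 0.688, -0.0, -0.0]
contact_force: [-0.1, 1.3, -0.7]
opening: 0.0325
```

Run:
```python
from h import *
st();go((.5612,-.01,.066),87.02)
```

```text
t 20.4 p [ 0.5596 -0.0094  0.0644] yaw 86.98 tilt [-0.001 -0.001 -1.   ] F [-0.1  1.3 -0.7] T [ 0.19  0.08 -0.11] op 0.0325
row [-0.0005, 0.0016, -0.0016] [-0.04, 0.04, -0.04]
```

{"name": "apply_moves", "arguments": {"steps": [[[0,0,0,0.001,0,0,0],[0,0,0.003,0.001,0,0,0],[0,0,0.006,0.001,0,0,0],[0,0,0.008,0.001,0,0,0],[0,0,0.01,0.001,0,0,0],[0,0,0.01,0.001,0,0,0]]]}}

```text
time: 21.0
eef_pos: [0.5685, -0.01, 0.0641]
eef_rot: [0.725, 0.688, -0.001, -0.001]
contact_force: [-6.5, -0.9, 6.4]
opening: 0.0323
```

Run:
```python
from h import *
st()
```

```text
t 21.0 p [ 0.5685 -0.01    0.0641] yaw 86.99 tilt [-0.004 -0.001 -1.   ] F [-6.5 -0.9  6.4] T [-0.03  1.   -0.19] op 0.0323
```

{"name": "apply_moves", "arguments": {"steps": [[[0,0,0.002,0,0,0,0],[0,0,0.004,0,0,0,0],[0,0,0.004,0,0,0,0]]]}}

```text
time: 21.3
eef_pos: [0.5709, -0.01, 0.0641]
eef_rot: [0.725, 0.688, -0.003, -0.002]
contact_force: [-8.0, -0.3, 9.0]
opening: 0.032
```

Run:
```python
from h import *
st()
```

```text
t 21.3 p [ 0.5709 -0.01    0.0641] yaw 87.0 tilt [-0.007 -0.    -1.   ] F [-8.  -0.3  9. ] T [-0.04  1.32 -0.2 ] op 0.032
```

{"name": "apply_moves", "arguments": {"steps": [[[0,0,0.002,-0.001,0,0,0],[0,0,0.004,-0.001,0,0,0],[0,0,0.004,-0.001,0,0,0]]]}}

```text
time: 21.6
eef_pos: [0.571, -0.01, 0.0642]
eef_rot: [0.725, 0.689, -0.005, -0.006]
contact_force: [-13.3, -1.4, 8.6]
opening: 0.0322
```

Run:
```python
from h import *
st()
c=shot("wrist");save(c,"w7",f=1.4)
```

```text
t 21.6 p [ 0.571  -0.01    0.0642] yaw 87.04 tilt [-0.016  0.001 -1.   ] F [-13.3  -1.4   8.6] T [-0.3   2.2  -0.24] op 0.0322
```

View pics/w7.png

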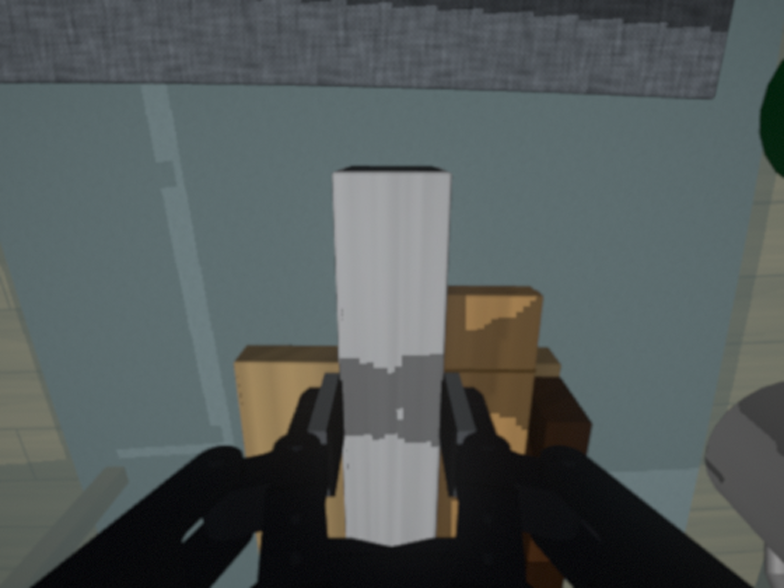

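{"name": "apply_moves", "arguments": {"steps": [[[0,0,-0.003,0,0,0,0],[0,0,-0.005,0,0,0,0],[0.58,0,-0.005,0,0,0,0],[0.58,0,-0.005,0,0,0,0],[0.58,0,-0.005,0,0,0,0],[0.58,0,-0.005,-0.02,0,0,0],[0.58,0,-0.005,-0.06,0,0,0],[0.58,0,-0.01,-0.1,0,0,0]]]}}

```text
time: 22.45
eef_pos: [0.5691, -0.0102, 0.1655]
eef_rot: [0.725, 0.688, 0.0, 0.001]
contact_force: [0.7, -0.5, -1.5]
opening: 0.0494
```

{"name": "apply_moves", "arguments": {"steps": [[[0.58,0,-0.04,-0.04,0,0,0],[0.5,0,-0.08,-0.08,0,0,0],[0.2,0,-0.1,-0.1,0,0,0],[0,0.04,-0.1,-0.13,0,0,0],[0,0.08,-0.1,-0.16,0,0,0],[0,0.09,-0.1,-0.16,0,0,0],[0,0.09,-0.1,-0.16,0,0,0]]]}}

```text
time: 23.15
eef_pos: [0.4735, 0.0865, 0.3255]
eef_rot: [0.724, 0.689, 0.001, 0.002]
contact_force: [-0.3, -0.7, -0.6]
opening: 0.0003
```

```bash
cat >> h.py <<'E'
O=np.array([.6008,-.097]);ex=np.array([.99865,-.05199]);ey=np.array([.05199,.99865])
def bench(X):
    e=X-np.r_[O,0];return np.dstack([e[...,:2]@ex,e[...,:2]@ey,X[...,2]])
def check(n,name,f=1.3):
    c=shot(n);save(c,name,None if n=="wrist" else (150,120,350,300),f);B=bench(cloud(c))
    x,y,z=B[...,0],B[...,1],B[...,2]
    for a in np.arange(-.15,.16,.03):
        k=(abs(y-a)<.008); s=k&(abs(z-.074)<.006)&(x<0)&(x>-.09); w=k&(abs(z-.056)<.004)&(abs(x)<.03)
        f=k&(abs(z-.074)<.006)&(x>.012)&(x<.045)
        print(round(a,2),"SE",np.percentile(x[s],[3,97]).round(4) if s.sum()>8 else "","slat",np.percentile(x[w],[3,97]).round(4) if w.sum()>8 else "","fence",np.percentile(x[f],3).round(4) if f.sum()>8 else "")
E
python3 - <<'E'
from h import *
st();check("wrist","w8")
E
```

```text
t 23.1 p [0.4735 0.0865 0.3255] yaw 87.17 tilt [ 0.003 -0.001 -1.   ] F [-0.3 -0.7 -0.6] T [ 0.01 -0.02  0.05] op 0.0003
-0.15 SE  slat  fence 
-0.12 SE  slat  fence 
-0.09 SE  slat  fence 
-0.06 SE  slat  fence 
-0.03 SE [-0.0516 -0.0206] slat [-0.0132 -0.0006] fence 
0.0 SE [-0.0515 -0.0199] slat [-0.0117  0.0177] fence 0.018
0.03 SE [-0.0516 -0.019 ] slat [-0.0112  0.0178] fence 0.0174
0.06 SE [-0.0515 -0.0186] slat [-0.0112  0.0176] fence 0.0175
0.09 SE [-0.0514 -0.0191] slat [-0.0113  0.0163] fence 
0.12 SE [-0.0515 -0.0188] slat [-0.0114  0.0169] fence 
0.15 SE [-0.0513 -0.0187] slat  fence
```

View pics/w8.png

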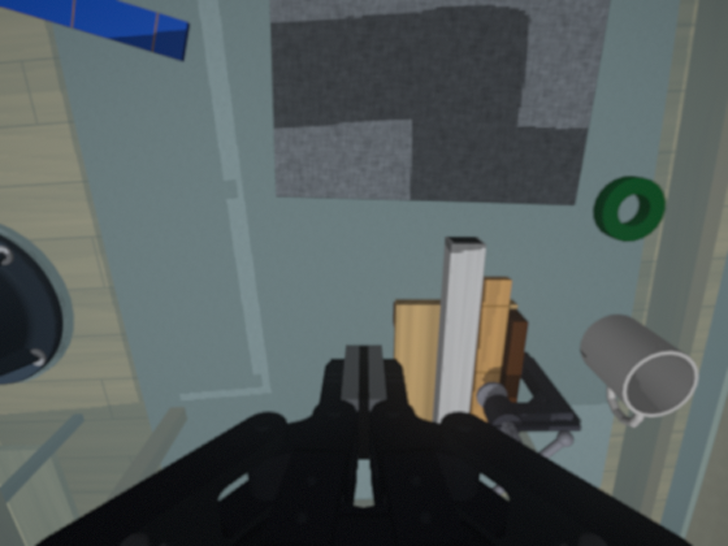

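Run:
```python
from h import *
for b,z in(((-.09,-.1),.2),((-.09,-.1),.056)):
    p=O+b[0]*ex+b[1]*ey; print(p); go((*p,z),87.02)
```

```text
[ 0.5057225 -0.1921859]
row [-0.2755, 0.0469, 0.1248] [0.03, 0.09, 0.08]
[ 0.5057225 -0.1921859]
row [-0.2753, 0.0468, 0.2688] [0.03, 0.09, 0.08]
```

{"name": "apply_moves", "arguments": {"steps": [[[0,-0.05,0.01,0,0,0,0],[0,-0.1,0.02,0.0,0,0,0],[0,-0.15,0.03,0.02,0,0,0],[0,-0.2,0.04,0.05,0,0,0],[0,-0.25,0.045,0.09,0,0,0],[0,-0.275,0.047,0.13,0,0,0],[0,-0.275,0.047,0.17,0,0,0],[0,-0.275,0.047,0.21,0,0,0]]]}}

```text
time: 24.0
eef_pos: [0.5047, -0.1957, 0.1137]
eef_rot: [0.727, 0.687, -0.001, 0.001]
contact_force: [0.9, 0.6, -0.8]
opening: 0.0003
```

Run:
```python
from h import *
st();p=O-.09*ex-.1*ey;go((*p,.056),87.02);p=O-.063*ex-.1*ey;go((*p,.056),87.02)
```

```text
t 24.0 p [ 0.5047 -0.1957  0.1137] yaw 86.75 tilt [ 0.    -0.002 -1.   ] F [ 0.9  0.6 -0.8] T [ 0.03 -0.04 -0.02] op 0.0003
row [0.0036, 0.0008, 0.0577] [0.03, 0.11, -0.27]
row [0.0038, 0.0278, 0.0577] [0.03, 0.11, -0.27]
```

{"name": "apply_moves", "arguments": {"steps": [[[0,0.003,0,0.035,0,0,0],[0,0.003,0.0,0.058,0,0,0],[0,0.003,0.008,0.058,0,0,0],[0,0.003,0.014,0.058,0,0,0],[0,0.003,0.018,0.058,0,0,0],[0,0.003,0.021,0.058,0,0,0],[0,0.003,0.023,0.058,0,0,0],[0,0.003,0.023,0.058,0,0,0]]]}}

```text
time: 24.8
eef_pos: [0.5293, -0.1903, 0.0594]
eef_rot: [0.725, 0.688, 0.0, 0.001]
contact_force: [-0.1, 0.2, 0.6]
opening: 0.0003
```

{"name": "apply_moves", "arguments": {"steps": [[[0,0,0.002,0,0,0,0],[0,0,0.004,0,0,0,0],[0,0,0.005,0,0,0,0],[0,0,0.005,0,0,0,0]]]}}

```text
time: 25.2
eef_pos: [0.5307, -0.1898, 0.0585]
eef_rot: [0.725, 0.689, -0.002, -0.002]
contact_force: [-6.8, -0.8, 5.3]
opening: -0.0001
```

{"name": "apply_moves", "arguments": {"steps": [[[0,0,0.002,0,0,0,0],[0,0,0.003,0,0,0,0],[0,0,0.003,0,0,0,0]]]}}

```text
time: 25.5
eef_pos: [0.5308, -0.1897, 0.0585]
eef_rot: [0.725, 0.689, -0.004, -0.005]
contact_force: [-13.7, -3.9, 8.9]
opening: 0.0001
```

{"name": "apply_moves", "arguments": {"steps": [[[0,0,-0.01,0,0,0,0],[0,0,-0.03,-0.01,0,0,0],[0,0,-0.05,-0.05,0,0,0],[0,0,-0.05,-0.1,0,0,0],[0,0,-0.05,-0.15,0,0,0],[0,0,-0.05,-0.2,0,0,0],[0,0,-0.05,-0.25,0,0,0],[0,0,-0.05,-0.25,0,0,0]]]}}

```text
time: 26.3
eef_pos: [0.4906, -0.1899, 0.316]
eef_rot: [0.725, 0.688, 0.002, 0.009]
contact_force: [0.7, 0.8, 0.1]
opening: 0.0
```

Run:
```python
from h import *
st();
c=shot("wrist");B=bench(cloud(c));m=(abs(B[...,2]-.189)<.012)&(np.hypot(B[...,0],B[...,1])<.07)
P=B[m];print(rect(B,m))
check("scene","s9",3)
c=shot("scene");B=bench(cloud(c));m=(abs(B[...,2]-.189)<.012)&(np.hypot(B[...,0],B[...,1])<.07);print(rect(B,m))
```

```text
t 26.3 p [ 0.4906 -0.1899  0.316 ] yaw 87.0 tilt [ 0.015 -0.01  -1.   ] F [0.7 0.8 0.1] T [-0.01  0.01  0.01] op 0.0
(array([-0.6, -0.2]), array([92.6, 19.5]), 42.7, np.float64(193.2), 1400)
-0.15 SE [-0.0466 -0.0157] slat  fence 
-0.12 SE [-0.0481 -0.0159] slat [-0.0166  0.0188] fence 
-0.09 SE [-0.0492 -0.0156] slat [-0.0174  0.0198] fence 
-0.06 SE [-0.0478 -0.0166] slat [-0.0157  0.0093] fence 0.0201
-0.03 SE [-0.0489 -0.0164] slat [-0.0173  0.0108] fence 0.0219
0.0 SE  slat  fence 0.0202
0.03 SE [-0.0507 -0.0156] slat [-0.0171  0.0108] fence 0.0217
0.06 SE [-0.0488 -0.0164] slat [-0.0155  0.0099] fence 0.0203
0.09 SE [-0.0486 -0.0168] slat [-0.0158  0.0187] fence 
0.12 SE [-0.0493 -0.0161] slat [-0.0185  0.0182] fence 
0.15 SE [-0.0483 -0.0168] slat  fence 
(array([ 3.3, -1.1]), array([88.8, 16.4]), 46.0, np.float64(193.7), 100)
```

View pics/s9.png

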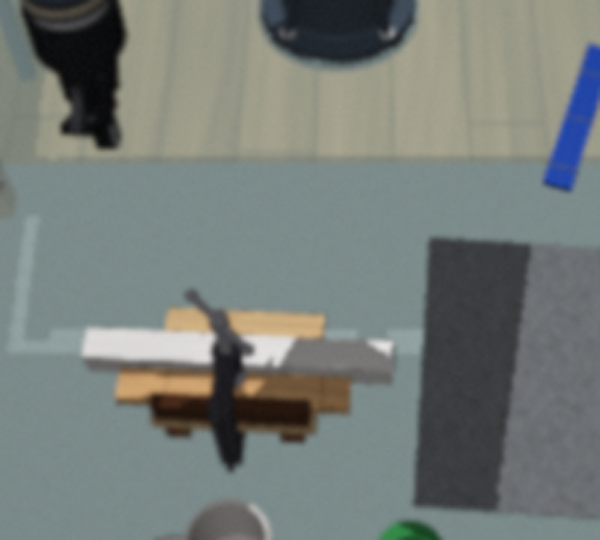

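```bash
cat >> h.py <<'E'
A=O-.0005*ex
def wind(t0,n,step,z0,rho=.029):
    """current pose -> n rows around axis beginning at bench angle t0 (deg), going clockwise"""
    s=manip.state();p=s["eef_pos"]-np.r_[A,0];b=np.array([p[:2]@ex,p[:2]@ey]);F=s["contact_force"]
    t=np.degrees(np.arctan2(b[1],b[0]))%360
    print("angle",round(t,1),"rho",round(np.hypot(*b),4),"torque",round(p[0]*F[1]-p[1]*F[0]+s["ft_torque"][2],3),"z",round(s["eef_pos"][2],4))
    if t0 is None:t0=t
    for i in range(1,n+1):
        a=np.radians(t0-step*i);q=rho*np.array([np.cos(a),np.sin(a)]);z=z0-.006*step*i/360
        print([round(q[1]-b[1],4),round(q[0]-b[0],4),round(s["eef_pos"][2]-z,4)])
E
python3 - <<'E'
from h import *
st();p=A+.0075*ex-.028*ey;go((*p,.30),87.02);go((*p,.181),87.02)
E
```

```text
t 26.4 p [ 0.4861 -0.1872  0.3079] yaw 86.99 tilt [-0. -0. -1.] F [-0.3 -0.5 -1. ] T [ 0.03 -0.01 -0.03] op 0.0005
row [0.0681, 0.1168, 0.0079] [-0.0, 0.03, -0.03]
row [0.0682, 0.1168, 0.1269] [-0.0, 0.03, -0.03]
```

{"name": "apply_moves", "arguments": {"steps": [[[0,0.02,0.035,0,0,0,0],[0,0.04,0.07,0,0,0,0],[0,0.06,0.105,0.02,0,0,0],[0,0.068,0.117,0.05,0,0,0],[0,0.068,0.117,0.08,0,0,0],[0,0.068,0.117,0.08,0,0,0]]]}}

```text
time: 27.05
eef_pos: [0.6027, -0.1237, 0.2208]
eef_rot: [0.725, 0.689, -0.004, -0.007]
contact_force: [0.1, 0.1, -0.9]
opening: 0.0002
```

Run:
```python
from h import *
st();p=A+.0075*ex-.028*ey;go((*p,.181),87.02)
```

```text
t 27.1 p [ 0.6027 -0.1237  0.2208] yaw 87.04 tilt [-0.015  0.005 -1.   ] F [ 0.1  0.1 -0.9] T [ 0.    0.02 -0.01] op 0.0002
row [-0.0016, 0.0043, 0.0397] [-0.85, -0.25, 0.02]
```

{"name": "apply_moves", "arguments": {"steps": [[[0,-0.001,0.002,0.01,0,0,0],[0,-0.001,0.002,0.025,0,0,0],[0,-0.001,0.002,0.038,0,0,0],[0,-0.001,0.002,0.038,0,0,0],[0,-0.001,0.002,0.038,0,0,0]]]}}

```text
time: 27.55
eef_pos: [0.609, -0.1275, 0.1907]
eef_rot: [0.726, 0.688, -0.0, 0.001]
contact_force: [-0.3, -0.2, 1.2]
opening: -0.0001
```

Run:
```python
from h import *
st();wind(285,8,15,.181)
```

```text
t 27.6 p [ 0.609  -0.1275  0.1907] yaw 86.96 tilt [ 0.001 -0.001 -1.   ] F [-0.3 -0.2  1.2] T [-0.01  0.01  0.01] op -0.0001
angle 289.0 rho 0.0317 torque 0.001 z 0.1907
[np.float64(0.001), np.float64(-0.0103), np.float64(0.01)]
[np.float64(0.002), np.float64(-0.0178), np.float64(0.0102)]
[np.float64(0.0049), np.float64(-0.0248), np.float64(0.0105)]
[np.float64(0.0095), np.float64(-0.0308), np.float64(0.0107)]
[np.float64(0.0155), np.float64(-0.0354), np.float64(0.011)]
[np.float64(0.0225), np.float64(-0.0383), np.float64(0.0112)]
[np.float64(0.03), np.float64(-0.0393), np.float64(0.0115)]
[np.float64(0.0375), np.float64(-0.0383), np.float64(0.0117)]
```

{"name": "apply_moves", "arguments": {"steps": [[[0,0,0,0.01,0,0,0],[0,0.001,-0.01,0.01,0,0,0],[0,0.003,-0.018,0.01,0,0,0],[0,0.005,-0.025,0.01,0,0,0],[0,0.0095,-0.031,0.01,0,0,0],[0,0.0155,-0.035,0.01,0,0,0],[0,0.0225,-0.038,0.01,0,0,0],[0,0.03,-0.039,0.01,0,0,0]]]}}

```text
time: 28.35
eef_pos: [0.5735, -0.0983, 0.1817]
eef_rot: [0.725, 0.688, -0.0, 0.005]
contact_force: [3.7, -8.2, -1.3]
opening: 0.0003
```

Run:
```python
from h import *
st();wind(None,8,25,.180)
```

```text
t 28.4 p [ 0.5735 -0.0983  0.1817] yaw 87.01 tilt [ 0.007 -0.008 -1.   ] F [ 3.7 -8.2 -1.3] T [-1.48 -0.48 -0.07] op 0.0003
angle 185.9 rho 0.0269 torque 0.154 z 0.1817
[np.float64(0.0122), np.float64(-0.0007), np.float64(0.0021)]
[np.float64(0.0229), np.float64(0.0059), np.float64(0.0025)]
[np.float64(0.0299), np.float64(0.0164), np.float64(0.0029)]
[np.float64(0.0317), np.float64(0.0288), np.float64(0.0033)]
[np.float64(0.0281), np.float64(0.0408), np.float64(0.0037)]
[np.float64(0.0198), np.float64(0.0502), np.float64(0.0042)]
[np.float64(0.0083), np.float64(0.0552), np.float64(0.0046)]
[np.float64(-0.0043), np.float64(0.0548), np.float64(0.005)]
```

{"name": "apply_moves", "arguments": {"steps": [[[0,0.0145,0.004,0.0005,0,0,0],[0,0.025,0.0145,0.001,0,0,0],[0,0.029,0.029,0.0015,0,0,0],[0,0.025,0.0435,0.002,0,0,0],[0,0.0145,0.054,0.0025,0,0,0],[0,0,0.058,0.003,0,0,0],[0,-0.0145,0.054,0.0035,0,0,0],[0,-0.025,0.0435,0.004,0,0,0]]]}}

```text
time: 29.15
eef_pos: [0.6156, -0.1198, 0.1772]
eef_rot: [0.726, 0.688, 0.003, 0.001]
contact_force: [4.9, 4.1, 3.0]
opening: 0.0
```

```bash
cat >> h.py <<'E'
def circ(t0,n=8,step=30,rho=29):
    """shift table (mm -> m) from commanded angle t0, clockwise"""
    a=np.radians(t0-step*np.arange(1,n+1));b=np.radians(t0)
    for i,x in enumerate(a):print([round(rho*(np.sin(x)-np.sin(b))/1e3,4).item(),round(rho*(np.cos(x)-np.cos(b))/1e3,4).item(),round(.006*step*(i+1)/360,4)])
E
python3 - <<'E'
from h import *
st();wind(None,0,25,.180);circ(300)
E
```

```text
t 29.1 p [ 0.6156 -0.1198  0.1772] yaw 86.95 tilt [ 0.006  0.004 -1.   ] F [4.9 4.1 3. ] T [ 0.71 -0.96  0.02] op 0.0
angle 306.7 rho 0.0274 torque 0.193 z 0.1772
[-0.0039, -0.0145, 0.0005]
[0.0, -0.029, 0.001]
[0.0106, -0.0396, 0.0015]
[0.0251, -0.0435, 0.002]
[0.0396, -0.0396, 0.0025]
[0.0502, -0.029, 0.003]
[0.0541, -0.0145, 0.0035]
[0.0502, 0.0, 0.004]
```

Works well. Continue winding (command 300° → 60°).

{"name": "apply_moves", "arguments": {"steps": [[[0,-0.004,-0.0145,0.0005,0,0,0],[0,0,-0.029,0.001,0,0,0],[0,0.0105,-0.0395,0.0015,0,0,0],[0,0.025,-0.0435,0.002,0,0,0],[0,0.0395,-0.0395,0.0025,0,0,0],[0,0.05,-0.029,0.003,0,0,0],[0,0.054,-0.0145,0.0035,0,0,0],[0,0.05,0,0.004,0,0,0]]]}}

```text
time: 29.95
eef_pos: [0.6113, -0.0708, 0.1724]
eef_rot: [0.725, 0.689, -0.004, -0.004]
contact_force: [-7.0, 1.1, 2.7]
opening: 0.0004
```

Run:
```python
from h import *
wind(None,0,25,.180);circ(60)
```

```text
angle 70.3 rho 0.0284 torque 0.141 z 0.1724
[-0.0106, 0.0106, 0.0005]
[-0.0251, 0.0145, 0.001]
[-0.0396, 0.0106, 0.0015]
[-0.0502, 0.0, 0.002]
[-0.0541, -0.0145, 0.0025]
[-0.0502, -0.029, 0.003]
[-0.0396, -0.0396, 0.0035]
[-0.0251, -0.0435, 0.004]
```

{"name": "apply_moves", "arguments": {"steps": [[[0,-0.0105,0.0105,0.0005,0,0,0],[0,-0.025,0.0145,0.001,0,0,0],[0,-0.0395,0.0105,0.0015,0,0,0],[0,-0.05,0,0.002,0,0,0],[0,-0.054,-0.0145,0.0025,0,0,0],[0,-0.05,-0.029,0.003,0,0,0],[0,-0.0395,-0.0395,0.0035,0,0,0],[0,-0.025,-0.0435,0.004,0,0,0]]]}}

```text
time: 30.75
eef_pos: [0.5738, -0.0985, 0.1702]
eef_rot: [0.726, 0.688, 0.0, 0.006]
contact_force: [2.5, -9.5, 2.9]
opening: -0.0001
```

{"name": "apply_moves", "arguments": {"steps": [[[0,0.0145,0.004,0.0005,0,0,0],[0,0.025,0.0145,0.001,0,0,0],[0,0.029,0.029,0.0015,0,0,0],[0,0.025,0.0435,0.002,0,0,0],[0,0.0145,0.054,0.0025,0,0,0],[0,0,0.058,0.003,0,0,0],[0,-0.0145,0.054,0.0035,0,0,0],[0,-0.025,0.0435,0.004,0,0,0]]]}}

```text
time: 31.55
eef_pos: [0.6156, -0.1198, 0.1653]
eef_rot: [0.726, 0.688, 0.003, 0.001]
contact_force: [6.6, 4.0, 2.1]
opening: -0.0001
```

Run:
```python
from h import *
wind(None,0,25,.180);s=manip.state();st()
c=shot("scene");B=bench(cloud(c));m=(B[...,2]>.155)&(B[...,2]<.2)&(np.hypot(B[...,0],B[...,1])<.055);print(rect(B,m))
```

```text
angle 306.8 rho 0.0275 torque 0.178 z 0.1653
t 31.6 p [ 0.6156 -0.1198  0.1653] yaw 86.94 tilt [ 0.006  0.003 -1.   ] F [6.6 4.  2.1] T [ 0.73 -0.92 -0.03] op -0.0001
(array([2.9, 8.7]), array([27.2, 69.4]), 23.7, np.float64(176.7), 81)
```

{"name": "apply_moves", "arguments": {"steps": [[[0,-0.004,-0.0145,0.0005,0,0,0],[0,0,-0.029,0.001,0,0,0],[0,0.0105,-0.0395,0.0015,0,0,0],[0,0.025,-0.0435,0.002,0,0,0],[0,0.0395,-0.0395,0.0025,0,0,0],[0,0.05,-0.029,0.003,0,0,0],[0,0.054,-0.0145,0.0035,0,0,0],[0,0.05,0,0.004,0,0,0]]]}}

```text
time: 32.4
eef_pos: [0.6112, -0.0708, 0.1602]
eef_rot: [0.725, 0.689, -0.004, -0.004]
contact_force: [-7.6, 1.4, 2.6]
opening: -0.0002
```

Run:
```python
from h import *
wind(None,0,25,.180);circ(60,8,15)
c=shot("wrist");B=bench(cloud(c));x,y,z=B[...,0],B[...,1],B[...,2]
check("wrist","w10")
```

```text
angle 70.4 rho 0.0283 torque 0.16 z 0.1602
[-0.0046, 0.006, 0.0003]
[-0.0106, 0.0106, 0.0005]
[-0.0176, 0.0135, 0.0008]
[-0.0251, 0.0145, 0.001]
[-0.0326, 0.0135, 0.0012]
[-0.0396, 0.0106, 0.0015]
[-0.0456, 0.006, 0.0018]
[-0.0502, 0.0, 0.002]
-0.15 SE  slat  fence 
-0.12 SE  slat [0.008  0.0146] fence 
-0.09 SE  slat  fence 
-0.06 SE [-0.0503 -0.0222] slat  fence 
-0.03 SE [-0.051  -0.0233] slat  fence 
0.0 SE [-0.0505 -0.0048] slat [-0.0181  0.0182] fence 0.0125
0.03 SE [-0.0507 -0.0185] slat [-0.0176  0.0171] fence 0.0184
0.06 SE [-0.051  -0.0184] slat [-0.0175  0.0169] fence 0.0182
0.09 SE [-0.0511 -0.0187] slat [-0.0178  0.0167] fence 
0.12 SE [-0.0507 -0.0188] slat [-0.0184  0.0165] fence 
0.15 SE [-0.0512 -0.0191] slat [-0.0187 -0.0183] fence
```

{"name": "apply_moves", "arguments": {"steps": [[[0,-0.0045,0.006,0.0003,0,0,0],[0,-0.0105,0.0105,0.0005,0,0,0],[0,-0.0175,0.0135,0.0008,0,0,0],[0,-0.025,0.0145,0.001,0,0,0],[0,-0.0325,0.0135,0.0012,0,0,0],[0,-0.0395,0.0105,0.0015,0,0,0],[0,-0.0455,0.006,0.0018,0,0,0],[0,-0.05,0,0.002,0,0,0]]]}}

```text
time: 33.3
eef_pos: [0.6163, -0.1206, 0.1598]
eef_rot: [0.726, 0.688, 0.003, 0.003]
contact_force: [5.1, 3.5, 2.6]
opening: -0.0001
```

Run:
```python
from h import *
wind(None,0,25,.180);circ(300,8,10)
```

```text
angle 307.0 rho 0.0286 torque 0.128 z 0.1598
[-0.0021, -0.0046, 0.0002]
[-0.0034, -0.0095, 0.0003]
[-0.0039, -0.0145, 0.0005]
[-0.0034, -0.0195, 0.0007]
[-0.0021, -0.0244, 0.0008]
[0.0, -0.029, 0.001]
[0.0029, -0.0331, 0.0012]
[0.0065, -0.0367, 0.0013]
```

{"name": "apply_moves", "arguments": {"steps": [[[0,-0.002,-0.0046,0.0002,0,0,0],[0,-0.0034,-0.0095,0.0003,0,0,0],[0,-0.004,-0.0145,0.0005,0,0,0],[0,-0.0034,-0.0195,0.0007,0,0,0],[0,-0.002,-0.0244,0.0008,0,0,0],[0,0,-0.029,0.001,0,0,0],[0,0.003,-0.033,0.0012,0,0,0],[0,0.0065,-0.0367,0.0013,0,0,0]]]}}

```text
time: 34.1
eef_pos: [0.583, -0.1167, 0.1594]
eef_rot: [0.726, 0.688, 0.003, 0.008]
contact_force: [7.9, -4.4, -2.8]
opening: 0.0005
```

Run:
```python
from h import *
wind(None,0,25,.180);circ(220,6,10)
```

```text
angle 231.6 rho 0.0262 torque 0.121 z 0.1594
[0.0041, -0.0029, 0.0002]
[0.0087, -0.005, 0.0003]
[0.0136, -0.0063, 0.0005]
[0.0186, -0.0068, 0.0007]
[0.0237, -0.0063, 0.0008]
[0.0286, -0.005, 0.001]
```

{"name": "apply_moves", "arguments": {"steps": [[[0,0.004,-0.003,0.0002,0,0,0],[0,0.0087,-0.005,0.0003,0,0,0],[0,0.0136,-0.0063,0.0005,0,0,0],[0,0.0186,-0.0068,0.0007,0,0,0],[0,0.0186,-0.0068,0.0007,0,0,0]]]}}

```text
time: 34.6
eef_pos: [0.574, -0.0982, 0.1581]
eef_rot: [0.725, 0.689, -0.0, 0.006]
contact_force: [0.3, -8.5, 3.0]
opening: -0.0
```

Run:
```python
from h import *
wind(None,0,25,.180);st();circ(180,4,10)
```

```text
angle 185.6 rho 0.0263 torque 0.157 z 0.1581
t 34.6 p [ 0.574  -0.0982  0.1581] yaw 87.05 tilt [ 0.008 -0.008 -1.   ] F [ 0.3 -8.5  3. ] T [-1.23 -0.21 -0.07] op -0.0
[0.005, 0.0004, 0.0002]
[0.0099, 0.0017, 0.0003]
[0.0145, 0.0039, 0.0005]
[0.0186, 0.0068, 0.0007]
```

{"name": "apply_moves", "arguments": {"steps": [[[0,0.005,0.0004,0.0002,0,0,0],[0,0.0099,0.0017,0.0003,0,0,0],[0,0.0145,0.004,0.0005,0,0,0],[0,0.0186,0.0068,0.0007,0,0,0],[0,0.0186,0.0068,0.0007,0,0,0]]]}}

```text
time: 35.1
eef_pos: [0.5795, -0.0794, 0.1572]
eef_rot: [0.725, 0.689, -0.002, 0.003]
contact_force: [-2.8, -6.5, 5.5]
opening: -0.0
```

Run:
```python
from h import *
wind(None,0,25,.180);st();circ(140,4,10)
```

```text
angle 142.9 rho 0.0272 torque 0.1 z 0.1572
t 35.1 p [ 0.5795 -0.0794  0.1572] yaw 87.06 tilt [ 0.002 -0.007 -1.   ] F [-2.8 -6.5  5.5] T [-1.05  0.44 -0.08] op -0.0
[0.0036, 0.0036, 0.0002]
[0.0065, 0.0077, 0.0003]
[0.0086, 0.0123, 0.0005]
[0.0099, 0.0172, 0.0007]
```

{"name": "apply_moves", "arguments": {"steps": [[[0,0.0036,0.0036,0.0002,0,0,0],[0,0.0065,0.0077,0.0003,0,0,0],[0,0.0086,0.0123,0.0005,0,0,0],[0,0.0099,0.0172,0.0007,0,0,0],[0,0.0099,0.0172,0.0007,0,0,0]]]}}

```text
time: 35.6
eef_pos: [0.5938, -0.0687, 0.1553]
eef_rot: [0.725, 0.689, -0.003, -0.001]
contact_force: [-6.9, -4.4, 5.5]
opening: -0.0
```

Run:
```python
from h import *
wind(None,0,25,.180);st();circ(100,5,10)
```

```text
angle 106.0 rho 0.029 torque 0.187 z 0.1553
t 35.6 p [ 0.5938 -0.0687  0.1553] yaw 87.05 tilt [-0.006 -0.003 -1.   ] F [-6.9 -4.4  5.5] T [-0.64  1.03 -0.04] op -0.0
[0.0004, 0.005, 0.0002]
[0.0, 0.0101, 0.0003]
[-0.0013, 0.015, 0.0005]
[-0.0034, 0.0195, 0.0007]
[-0.0063, 0.0237, 0.0008]
```

{"name": "apply_moves", "arguments": {"steps": [[[0,0.0004,0.005,0,0,0,0],[0,0,0.01,0,0,0,0],[0,-0.0012,0.015,0,0,0,0],[0,-0.0012,0.015,0,0,0,0]]]}}

```text
time: 36.0
eef_pos: [0.6077, -0.0692, 0.1543]
eef_rot: [0.725, 0.688, -0.003, -0.003]
contact_force: [-6.3, -0.5, 2.5]
opening: 0.0004
```

Run:
```python
from h import *
wind(None,0,25,.180);st();circ(70,4,10)
```

```text
angle 78.1 rho 0.0287 torque 0.119 z 0.1543
t 36.0 p [ 0.6077 -0.0692  0.1543] yaw 87.0 tilt [-0.009  0.    -1.   ] F [-6.3 -0.5  2.5] T [ 0.02  1.08 -0.05] op 0.0004
[-0.0021, 0.0046, 0.0002]
[-0.005, 0.0087, 0.0003]
[-0.0086, 0.0123, 0.0005]
[-0.0128, 0.0152, 0.0007]
```

{"name": "apply_moves", "arguments": {"steps": [[[0,-0.002,0.0046,0,0,0,0],[0,-0.005,0.0087,0,0,0,0],[0,-0.0086,0.0123,0.0002,0,0,0],[0,-0.0128,0.0152,0.0003,0,0,0],[0,-0.0128,0.0152,0.0003,0,0,0]]]}}

```text
time: 36.5
eef_pos: [0.6217, -0.0808, 0.1529]
eef_rot: [0.726, 0.688, -0.002, -0.005]
contact_force: [-4.6, 4.3, -1.7]
opening: 0.0
```

Run:
```python
from h import *
wind(None,0,25,.180);st();circ(30,4,10)
```

```text
angle 40.0 rho 0.0268 torque 0.136 z 0.1529
t 36.5 p [ 0.6217 -0.0808  0.1529] yaw 86.94 tilt [-0.01   0.005 -1.   ] F [-4.6  4.3 -1.7] T [ 0.81  0.77 -0.03] op 0.0
[-0.0046, 0.0021, 0.0002]
[-0.0095, 0.0034, 0.0003]
[-0.0145, 0.0039, 0.0005]
[-0.0195, 0.0034, 0.0007]
```

{"name": "apply_moves", "arguments": {"steps": [[[0,-0.0046,0.002,0,0,0,0],[0,-0.0095,0.0034,0,0,0,0],[0,-0.0145,0.004,0.0002,0,0,0],[0,-0.0195,0.0034,0.0003,0,0,0],[0,-0.0195,0.0034,0.0003,0,0,0]]]}}

```text
time: 37.0
eef_pos: [0.6257, -0.0974, 0.1533]
eef_rot: [0.726, 0.688, 0.001, -0.005]
contact_force: [-1.1, 12.8, 0.3]
opening: 0.0
```

Run:
```python
from h import *
wind(None,0,25,.180);st();circ(350,4,10)
c=shot("scene");B=bench(cloud(c));m=(B[...,2]>.15)&(B[...,2]<.18)&(np.hypot(B[...,0],B[...,1])<.055);print(rect(B,m))
```

```text
angle 2.1 rho 0.0254 torque 0.226 z 0.1533
t 37.0 p [ 0.6257 -0.0974  0.1533] yaw 86.88 tilt [-0.005  0.01  -1.   ] F [-1.1 12.8  0.3] T [ 2.04  0.24 -0.1 ] op 0.0
[-0.0049, -0.0013, 0.0002]
[-0.0095, -0.0034, 0.0003]
[-0.0136, -0.0063, 0.0005]
[-0.0172, -0.0099, 0.0007]
(array([-2.6, 11. ]), array([11.4, 73.3]), 79.7, np.float64(164.9), 32)
```

{"name": "apply_moves", "arguments": {"steps": [[[0,-0.0025,-0.0005,0,0,0,0],[0,-0.0025,-0.0005,0,0,0,0],[0,-0.0025,-0.0005,0,0,0,0]]]}}

```text
time: 37.35
eef_pos: [0.6253, -0.0989, 0.1533]
eef_rot: [0.726, 0.688, 0.002, -0.006]
contact_force: [-1.0, 13.1, -0.2]
opening: -0.0
```

Run:
```python
from h import *
wind(None,0,25,.180);st()
```

```text
angle 358.7 rho 0.025 torque 0.183 z 0.1533
t 37.4 p [ 0.6253 -0.0989  0.1533] yaw 86.89 tilt [-0.005  0.011 -1.   ] F [-1.  13.1 -0.2] T [ 2.33  0.18 -0.14] op -0.0
```

{"name": "apply_moves", "arguments": {"steps": [[[0,0.006,0.002,0,0,0,0],[0,0.012,0.004,-0.01,0,0,0],[0,0.04,0.004,-0.05,0,0,0],[0,0.08,0.004,-0.09,0,0,0],[0,0.11,0.004,-0.13,0,0,0],[0,0.11,0.004,-0.13,0,0,0],[0,0.11,0.004,-0.13,0,0,0]]]}}

```text
time: 38.05
eef_pos: [0.6389, 0.0048, 0.2872]
eef_rot: [0.725, 0.689, 0.001, 0.003]
contact_force: [-0.9, -1.2, -0.4]
opening: -0.0001
```

Run:
```python
from h import *
st()
for n in("wrist","scene","top"):
    c=shot(n);X=cloud(c);B=bench(X);m=(B[...,2]>.152)&(B[...,2]<.185)&(np.hypot(B[...,0],B[...,1])<.055);print(n,m.sum(),rect(B,m) if m.sum()>10 else "")
    if n=="wrist": save(c,"w11",f=1.3)
check("scene","s11",3)
```

```text
t 38.0 p [0.6389 0.0048 0.2872] yaw 87.1 tilt [ 0.006 -0.003 -1.   ] F [-0.9 -1.2 -0.4] T [ 0.01  0.05 -0.03] op -0.0001
wrist 544 (array([-20.2,  14.4]), array([16.3, 42.8]), 55.9, np.float64(164.9), 424)
scene 128 (array([ 2.1, -1.1]), array([18.3, 91.8]), 57.0, np.float64(165.9), 101)
top 77 (array([0.9, 0.5]), array([16. , 90.9]), 62.9, np.float64(168.3), 55)
-0.15 SE [-0.0473 -0.0155] slat  fence 
-0.12 SE [-0.0489 -0.0159] slat [-0.0169  0.0194] fence 
-0.09 SE [-0.0482 -0.016 ] slat [-0.0159  0.0202] fence 
-0.06 SE [-0.0482 -0.0158] slat [-0.0168  0.0097] fence 0.0197
-0.03 SE [-0.0494 -0.017 ] slat [-0.0156  0.0095] fence 0.0211
0.0 SE [-0.047  -0.0026] slat  fence 0.0206
0.03 SE [-0.0502 -0.0159] slat [-0.0173  0.0117] fence 0.0218
0.06 SE [-0.0494 -0.0162] slat [-0.0171  0.0095] fence 0.021
0.09 SE [-0.0485 -0.016 ] slat [-0.0165  0.0183] fence 
0.12 SE [-0.05   -0.0166] slat [-0.0188  0.0161] fence 
0.15 SE [-0.0485 -0.0171] slat  fence
```

View pics/w11.png

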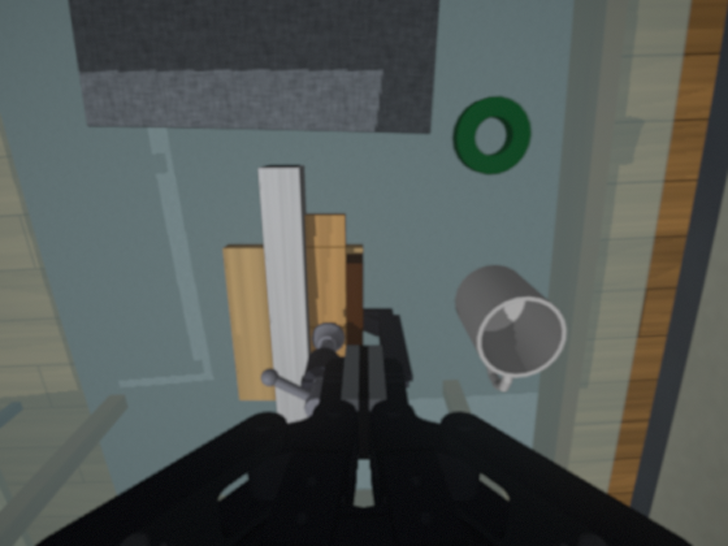

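```bash
cat >> h.py <<'E'
def avg(n=10):
    t=[];F=[]
    for _ in range(n):
        cams.camera("top");s=manip.state();p=s["eef_pos"]-np.r_[A,0];f=s["contact_force"];F.append(f)
        t.append([p[0]*f[1]-p[1]*f[0],s["ft_torque"][2]])
    t=np.array(t);print("rxF",t[:,0].mean().round(3),"Tz",t[:,1].mean().round(3),"sum",t.sum(1).mean().round(3),"sd",t.sum(1).std().round(3),"F",np.mean(F,0).round(2))
E
python3 - <<'E'
from h import *
st();p=A+.034*ex+.0101*ey;go((*p,.23),54)
E
```

```text
t 38.2 p [0.6369 0.0031 0.2824] yaw 86.91 tilt [-0.003 -0.001 -1.   ] F [-0.2 -0.5  0.6] T [0.04 0.03 0.  ] op 0.0001
row [-0.0917, 0.003, 0.0525] [-0.17, 0.11, 32.91]
```

{"name": "apply_moves", "arguments": {"steps": [[[0,-0.02,0,0,0,0,8],[0,-0.05,0.001,0,0,0,16],[0,-0.08,0.003,0.01,0,0,24],[0,-0.092,0.003,0.03,0,0,32.9],[0,-0.092,0.003,0.05,0,0,32.9],[0,-0.092,0.003,0.05,0,0,32.9],[0,-0.092,0.003,0.05,0,0,32.9],[0,-0.092,0.003,0.05,0,0,32.9]]]}}

```text
time: 39.05
eef_pos: [0.6366, -0.0881, 0.2349]
eef_rot: [0.891, 0.455, 0.0, 0.001]
contact_force: [0.5, -0.1, -0.4]
opening: 0.0003
```

Run:
```python
from h import *
st();avg(5);p=A+.034*ex+.0101*ey;go((*p,.153),54)
```

```text
t 39.0 p [ 0.6366 -0.0881  0.2349] yaw 54.09 tilt [ 0.001 -0.001 -1.   ] F [ 0.5 -0.1 -0.4] T [-0.01  0.03 -0.04] op 0.0003
rxF 0.011 Tz 0.003 sum 0.013 sd 0.047 F [-0.25  0.23  0.35]
row [-0.0018, -0.001, 0.0822] [0.12, 0.01, 0.12]
```

{"name": "apply_moves", "arguments": {"steps": [[[0,-0.001,-0.001,0.04,0,0,0],[0,-0.001,-0.001,0.08,0,0,0],[0,-0.001,-0.001,0.081,0,0,0],[0,-0.005,-0.001,0.081,0,0,0],[0,-0.009,-0.001,0.081,0,0,0],[0,-0.011,-0.001,0.081,0,0,0],[0,-0.011,-0.001,0.081,0,0,0]]]}}

```text
time: 40.0
eef_pos: [0.6297, -0.097, 0.1553]
eef_rot: [0.891, 0.454, 0.001, 0.002]
contact_force: [-0.8, -0.7, 0.4]
opening: 0.0001
```

Run:
```python
from h import *
st();avg(4);wind(None,0,1,1)
```

```text
t 40.0 p [ 0.6297 -0.097   0.1553] yaw 54.06 tilt [ 0.003 -0.002 -1.   ] F [-0.8 -0.7  0.4] T [-0.02  0.05 -0.01] op 0.0001
rxF -0.003 Tz 0.016 sum 0.013 sd 0.021 F [ 0.2  -0.11 -0.15]
angle 4.3 rho 0.0288 torque -0.013 z 0.154
```

{"name": "apply_moves", "arguments": {"steps": [[[0,-0.002,0,0,0,0,0],[0,-0.004,0,0,0,0,0],[0,-0.006,0,0,0,0,0],[0,-0.006,0,0,0,0,0]]]}}

```text
time: 40.6
eef_pos: [0.6271, -0.0993, 0.1538]
eef_rot: [0.891, 0.454, 0.003, -0.0]
contact_force: [4.5, 6.7, 1.0]
opening: -0.0001
```

Run:
```python
from h import *
st();avg(6);wind(None,0,1,1)
```

```text
t 40.6 p [ 0.6271 -0.0993  0.1538] yaw 54.03 tilt [ 0.004  0.002 -1.   ] F [4.5 6.7 1. ] T [ 1.06 -0.68  0.04] op -0.0001
rxF 0.176 Tz 0.035 sum 0.211 sd 0.03 F [4.65 6.17 0.72]
angle 358.3 rho 0.0269 torque 0.201 z 0.1538
```

{"name": "apply_moves", "arguments": {"steps": [[[0,-0.001,0,0,0,0,0],[0,-0.0015,0,0,0,0,0],[0,-0.0015,0,0,0,0,0]]]}}

```text
time: 41.2
eef_pos: [0.6266, -0.1, 0.1538]
eef_rot: [0.891, 0.454, 0.003, -0.0]
contact_force: [4.5, 7.6, 0.7]
opening: -0.0002
```

Run:
```python
from h import *
st();avg(6);wind(None,0,1,1)
```

```text
t 41.2 p [ 0.6266 -0.1     0.1538] yaw 54.04 tilt [ 0.005  0.003 -1.   ] F [4.5 7.6 0.7] T [ 1.22 -0.84 -0.02] op -0.0002
rxF 0.204 Tz 0.011 sum 0.215 sd 0.057 F [4.4  7.27 0.61]
angle 356.5 rho 0.0265 torque 0.154 z 0.1538
```

{"name": "apply_moves", "arguments": {"steps": [[[0,-0.001,0,0,0,0,0],[0,-0.002,0,0,0,0,0],[0,-0.002,0,0,0,0,0]]]}}

```text
time: 41.8
eef_pos: [0.6258, -0.1012, 0.1538]
eef_rot: [0.891, 0.454, 0.004, -0.0]
contact_force: [6.5, 8.0, 0.2]
opening: 0.0004
```

Run:
```python
from h import *
st();avg(6);wind(None,0,1,1)
```

```text
t 41.8 p [ 0.6258 -0.1012  0.1538] yaw 54.02 tilt [ 0.006  0.004 -1.   ] F [6.5 8.  0.2] T [ 1.38 -0.98 -0.04] op 0.0004
rxF 0.238 Tz 0.012 sum 0.251 sd 0.011 F [ 6.17  8.32 -0.27]
angle 353.5 rho 0.0259 torque 0.229 z 0.1538
```

{"name": "apply_moves", "arguments": {"steps": [[[0,-0.001,0,0,0,0,0],[0,-0.0018,0,0,0,0,0],[0,-0.0018,0,0,0,0,0]]]}}

```text
time: 42.4
eef_pos: [0.6251, -0.1023, 0.1538]
eef_rot: [0.891, 0.454, 0.004, -0.0]
contact_force: [6.2, 9.8, -0.1]
opening: 0.0001
```

Run:
```python
from h import *
st();avg(8);wind(None,0,1,1)
```

```text
t 42.4 p [ 0.6251 -0.1023  0.1538] yaw 54.01 tilt [ 0.007  0.004 -1.   ] F [ 6.2  9.8 -0.1] T [ 1.53 -1.11 -0.05] op 0.0001
rxF 0.27 Tz -0.023 sum 0.247 sd 0.03 F [ 6.73  9.43 -0.25]
angle 350.9 rho 0.0254 torque 0.248 z 0.1538
```

{"name": "apply_moves", "arguments": {"steps": [[[0,-0.001,0,0,0,0,0],[0,-0.0015,0,0,0,0,0],[0,-0.0015,0,0,0,0,0]]]}}

```text
time: 43.1
eef_pos: [0.6244, -0.1033, 0.1538]
eef_rot: [0.891, 0.454, 0.004, -0.0]
contact_force: [8.1, 8.8, 0.2]
opening: 0.0
```

Run:
```python
from h import *
st();avg(8);wind(None,0,1,1)
```

```text
t 43.1 p [ 0.6244 -0.1033  0.1538] yaw 54.0 tilt [ 0.007  0.005 -1.   ] F [8.1 8.8 0.2] T [ 1.66 -1.18 -0.04] op 0.0
rxF 0.286 Tz -0.056 sum 0.23 sd 0.025 F [ 7.18  9.99 -0.49]
angle 348.5 rho 0.0249 torque 0.214 z 0.1538
```

{"name": "apply_moves", "arguments": {"steps": [[[0,0.006,0,0,0,0,0],[0,0.013,0,0,0,0,4],[0,0.013,0,0,0,0,10],[0,0.013,0,0,0,0,10],[0,0.013,0,0,0,0,10]]]}}

```text
time: 44.0
eef_pos: [0.6286, -0.0963, 0.1531]
eef_rot: [0.926, 0.376, -0.001, 0.0]
contact_force: [0.6, -0.6, -0.5]
opening: -0.0001
```

Run:
```python
from h import *
st();avg(5)
for n in("scene","top"):
    c=shot(n);B=bench(cloud(c));m=(B[...,2]>.15)&(B[...,2]<.18)&(np.hypot(B[...,0],B[...,1])<.052);print(n,m.sum(),rect(B,m))
p=A+.0298*ex-.0018*ey;go((*p,.1535),44)
```

```text
t 44.0 p [ 0.6286 -0.0963  0.1531] yaw 44.21 tilt [-0.001 -0.001 -1.   ] F [ 0.6 -0.6 -0.5] T [-0.01  0.03  0.  ] op -0.0001
rxF -0.016 Tz 0.012 sum -0.004 sd 0.023 F [-0.16 -0.58 -0.16]
scene 42 (array([11.2, 11.3]), array([16.9, 71. ]), 68.7, np.float64(167.6), 28)
top 0 (array([0., 0.]), array([0., 0.]), 0.0, np.float64(nan), 0)
row [-0.0021, 0.0037, -0.0002] [0.04, 0.03, 0.1]
  return _methods._mean(a, axis=axis, dtype=dtype,
  ret = ret.dtype.type(ret / rcount)
```

{"name": "apply_moves", "arguments": {"steps": [[[0,0,0.004,0,0,0,0],[0,-0.003,0.004,0,0,0,0],[0,-0.006,0.004,0,0,0,0],[0,-0.009,0.004,0,0,0,0],[0,-0.011,0.004,0,0,0,0],[0,-0.011,0.004,0,0,0,0]]]}}

```text
time: 44.95
eef_pos: [0.6265, -0.1051, 0.1538]
eef_rot: [0.927, 0.375, 0.004, 0.0]
contact_force: [7.1, 5.0, -2.1]
opening: 0.0001
```

Run:
```python
from h import *
st();avg(8);wind(None,0,1,1)
```

```text
t 45.0 p [ 0.6265 -0.1051  0.1538] yaw 44.01 tilt [ 0.007  0.002 -1.   ] F [ 7.1  5.  -2.1] T [ 0.94 -1.13  0.08] op 0.0001
rxF 0.197 Tz 0.016 sum 0.213 sd 0.029 F [ 6.35  5.55 -2.01]
angle 345.9 rho 0.0274 torque 0.222 z 0.1537
```

{"name": "apply_moves", "arguments": {"steps": [[[0,-0.0015,0,0,0,0,0],[0,-0.002,0,0,0,0,0],[0,-0.002,0,0,0,0,0]]]}}

```text
time: 45.65
eef_pos: [0.6256, -0.106, 0.1538]
eef_rot: [0.927, 0.375, 0.004, 0.0]
contact_force: [7.9, 6.3, -2.4]
opening: 0.0001
```

Run:
```python
from h import *
avg(8);wind(None,0,1,1)
```

```text
rxF 0.226 Tz 0.002 sum 0.228 sd 0.02 F [ 7.39  6.28 -2.45]
angle 343.4 rho 0.0269 torque 0.225 z 0.1538
```

{"name": "apply_moves", "arguments": {"steps": [[[0,-0.0015,0,0,0,0,0],[0,-0.003,0,0,0,0,0],[0,-0.003,0,0,0,0,0]]]}}

```text
time: 46.35
eef_pos: [0.624, -0.1077, 0.1538]
eef_rot: [0.927, 0.375, 0.005, 0.0]
contact_force: [8.7, 7.3, -3.3]
opening: 0.0002
```

Run:
```python
from h import *
avg(8);wind(None,0,1,1)
```

```text
rxF 0.286 Tz -0.024 sum 0.262 sd 0.029 F [ 9.19  7.88 -2.94]
angle 338.6 rho 0.0261 torque 0.239 z 0.1538
```

{"name": "apply_moves", "arguments": {"steps": [[[0,-0.001,0,0,0,0,2],[0,-0.0015,0.001,0,0,0,5],[0,-0.0015,0.001,0,0,0,5]]]}}

```text
time: 47.05
eef_pos: [0.6237, -0.1095, 0.1537]
eef_rot: [0.943, 0.333, 0.005, 0.0]
contact_force: [9.4, 7.7, -2.7]
opening: -0.0003
```

Run:
```python
from h import *
avg(12);wind(None,0,1,1)
```

```text
rxF 0.288 Tz -0.042 sum 0.246 sd 0.035 F [ 8.87  7.59 -3.08]
angle 334.9 rho 0.0265 torque 0.243 z 0.1537
```

{"name": "apply_moves", "arguments": {"steps": [[[0,-0.0015,0,0,0,0,1],[0,-0.0025,0,0,0,0,2],[0,-0.0025,0,0,0,0,2]]]}}

```text
time: 47.95
eef_pos: [0.6222, -0.1111, 0.1538]
eef_rot: [0.948, 0.317, 0.005, 0.0]
contact_force: [9.7, 7.7, -3.8]
opening: 0.0001
```

Run:
```python
from h import *
avg(12);wind(None,0,1,1)
```

```text
rxF 0.311 Tz -0.049 sum 0.262 sd 0.031 F [ 9.75  7.91 -3.93]
angle 330.3 rho 0.0261 torque 0.235 z 0.1538
```

{"name": "apply_moves", "arguments": {"steps": [[[0,-0.001,0,0,0,0,0.5],[0,-0.0013,0,0,0,0,0.5],[0,-0.0013,0,0,0,0,0.5]]]}}

```text
time: 48.85
eef_pos: [0.6215, -0.1118, 0.1538]
eef_rot: [0.95, 0.313, 0.006, 0.0]
contact_force: [9.8, 9.2, -4.3]
opening: -0.0002
```

Run:
```python
from h import *
avg(12);wind(None,0,1,1)
```

```text
rxF 0.335 Tz -0.047 sum 0.288 sd 0.023 F [10.69  8.37 -4.33]
angle 328.1 rho 0.0258 torque 0.257 z 0.1538
```

Snug (≈0.28 N m). Back away and verify.

{"name": "apply_moves", "arguments": {"steps": [[[0,0.006,0,0,0,0,0],[0,0.015,0,0,0,0,0],[0,0.02,0,-0.03,0,0,0],[0,0.02,0,-0.08,0,0,0],[0,0.06,0,-0.12,0,0,0],[0,0.1,0,-0.14,0,0,0],[0,0.12,0,-0.14,0,0,0],[0,0.12,0,-0.14,0,0,0]]]}}

```text
time: 50.25
eef_pos: [0.7149, -0.0408, 0.2941]
eef_rot: [0.949, 0.315, 0.001, 0.001]
contact_force: [-0.4, -0.6, -0.8]
opening: 0.0001
```

{"name": "apply_moves", "arguments": {"steps": [[[0,0.04,0,0,0,0,-6],[0,0.08,0,0,0,0,-14],[0,0.1,0,0,0,0,-22],[0,0.1,0,0,0,0,-30],[0,0.1,0,0,0,0,-38],[0,0.1,0,0,0,0,-46],[0,0.1,0,0,0,0,-50],[0,0.1,0,0,0,0,-50]]]}}

```text
time: 51.05
eef_pos: [0.7921, 0.0158, 0.2919]
eef_rot: [0.728, 0.685, -0.002, -0.001]
contact_force: [-0.2, 0.1, 0.5]
opening: -0.0003
```

Run:
```python
from h import *
st();check("scene","s12",3)
c=shot("wrist");save(c,"w12",f=1.3)
for n in("wrist","scene"):
    c=shot(n);B=bench(cloud(c));m=(B[...,2]>.15)&(B[...,2]<.18)&(np.hypot(B[...,0],B[...,1])<.052);print(n,m.sum(),rect(B,m) if m.sum()>9 else "")
    X=cloud(c)
    for q in("mug","grip_ring","lidbox","lantern"):
        for d in cams.regions_of(n,q)[:1]: print(q,round(d["confidence"],2),rect(X,d["region"]))
```

```text
t 51.0 p [0.7921 0.0158 0.2919] yaw 86.51 tilt [-0.004 -0.001 -1.   ] F [-0.2  0.1  0.5] T [ 0.02 -0.   -0.  ] op -0.0003
-0.15 SE [-0.0476 -0.0154] slat [-0.0166 -0.0148] fence 
-0.12 SE [-0.0478 -0.016 ] slat [-0.016   0.0201] fence 
-0.09 SE [-0.0497 -0.0152] slat [-0.0166  0.0198] fence 
-0.06 SE [-0.049  -0.0153] slat [-0.0167  0.0097] fence 0.0208
-0.03 SE [-0.0495 -0.0159] slat [-0.0163  0.0112] fence 0.021
0.0 SE [-0.0481 -0.0011] slat  fence 0.0208
0.03 SE [-0.0477 -0.0167] slat [-0.0172  0.0116] fence 0.0223
0.06 SE  slat  fence 
0.09 SE  slat  fence 
0.12 SE  slat  fence 
0.15 SE [-0.0463 -0.0156] slat  fence 
wrist 1242 (array([ 0.6, -0.3]), array([20.9, 92. ]), 37.8, np.float64(164.5), 905)
mug 0.56 (array([776.1, -83.2]), array([75.1, 67.4]), 9.7, np.float64(45.9), 266)
grip_ring 0.73 (array([764.4,  80.7]), array([68.8, 68.9]), 86.3, np.float64(21.1), 2026)
lantern 0.42 (array([ 306. , -404.1]), array([10.5,  5.2]), 13.7, np.float64(7.4), 38)
scene 88 (array([ 7.6, -9.7]), array([16.3, 70.2]), 25.6, np.float64(165.0), 65)
mug 0.85 (array([773. , -97.8]), array([95.2, 75.5]), 52.3, np.float64(42.3), 73)
grip_ring 0.79 (array([766.4,  80.3]), array([67.5, 70.2]), 89.8, np.float64(21.3), 345)
lidbox 0.73 (array([ 573.8, -465. ]), array([124.2, 221.5]), 78.7, np.float64(88.4), 2377)
lantern 0.75 (array([ 376.5, -452.3]), array([ 84.1, 164. ]), 33.7, np.float64(133.1), 122)
```

View pics/s12.png

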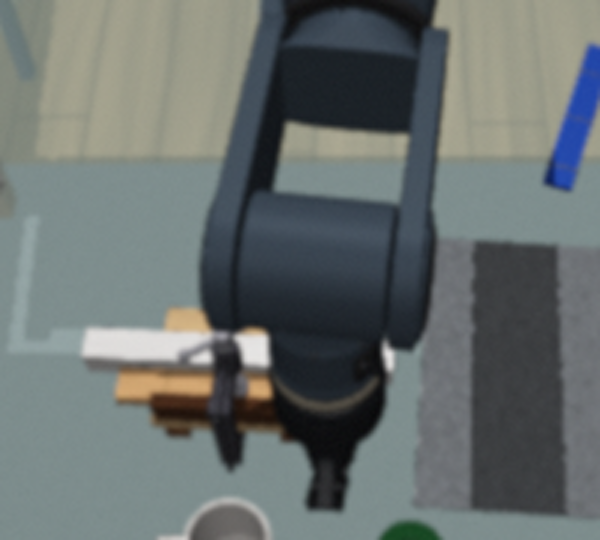

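View pics/w12.png

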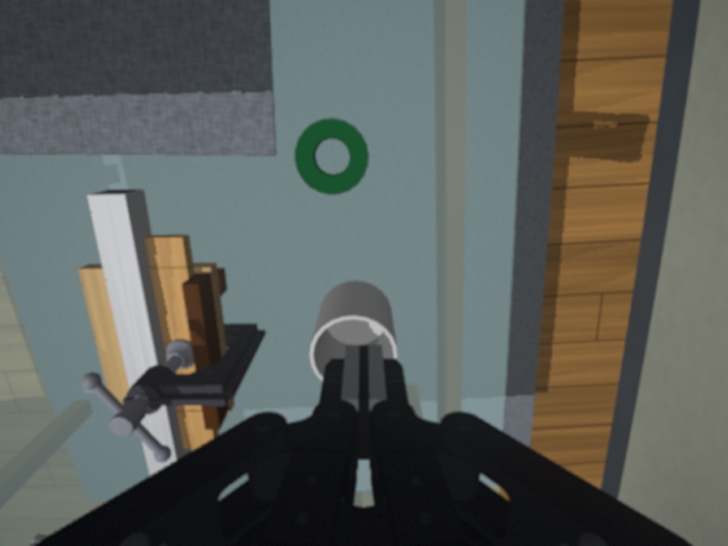

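```bash
python3 -c "
from rig import manip
print(manip.job_done(), manip.state()['time'])"
```

```text
the job is handed in; nothing more can be done
the job is handed in; nothing more can be done
```

The job is done and handed in at about 51 s of the 210 s limit. Both bamboo slats on the mat (only two were there) are stacked under the clamp. The straightedge lies flush along the front, and the clamp is snugged.

**Stack:** In my last full check of the stack, before winding, the slat ends were even to about 1–2 mm. The slats were pressed against the fence with up to 13 N at each end of the straightedge.

**Straightedge:** Its front and back edges measured straight and parallel to the slats along its whole length. It sat in the same place, to about 1–2 mm, before and after winding. In the final picture the robot arm hid part of its left side, so I checked that part only from the view before the arm passed over it.

**Clamp:** I wound the T-bar about 4.8 turns with shut fingers until the torque rose. The last averaged torque was about 0.28–0.29 N·m, within the 0.25–0.32 snug range. My two ways of estimating torque disagreed: without the wrist-moment term the last reading was 0.33. A single raw reading then was 0.26. By camera the pad is about 15 mm above the board, against 16 mm expected; that fits a calibration offset of about 1 mm.

**Other objects:** The mug, grip ring, box and lantern measured where they started. I never touched the blue look-alikes. I saw no sign of the straightedge being knocked or of the grip slackening.

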